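# Run a dial gauge round a plate cam on its checking fixture

### The job

The plate cam on the checking fixture is to be run over with the dial gauge. With the swing arm still at its left-hand end, slide the gauge carriage in by its knob until the ball tip rests lightly on the cam's edge, then swing the arm round over the cam's nose to the right-hand end with the tip on the edge all the way, following the rise and fall by sliding the carriage: never let the tip leave the edge and never press the gauge hard against the end of its travel. Then draw the carriage fully back, clear of the cam, leave the arm at the right-hand end and let go; do not disturb the tools lying round the fixture.

Things in the scene. Friction and masses are not known exactly. Their poses are not given: they have to be found in the camera images.
- fixture: Checking fixture fixed to the bench: grey base plate 14 mm thick, half-round (radius 152 mm) towards its own -x, straight at x = +62 mm. Origin on the underside, on the axis of the upright stud that is the swing arm's pivot; z up. A flat steel plate cam is clamped on the stud, its edge 30 to 42 mm above the bench.
- stud_top (a point): Top of the stud and nut over the cam, 64 mm above the bench. From here the cam's edge is 30 mm away over the heel, rises smoothly to 50 mm over 65 deg of swing (left to right), stays 10 deg, falls to 30 mm over the next 85 deg. The nose is within 40 deg of swing 0, the cam within 1.5 mm of centre; the angle it was clamped at is not measured: feel it with the gauge.
- swing_arm (a joint): Turn of the swing arm about the stud, rad, slight friction (0.04 N m), stops at -1.2 and +1.2. At 0 the arm points along the fixture's -x, at swing s along (-cos s, -sin s) in the fixture's x, y. Starts at the left-hand end (-1.2 to -1.08, arm towards the fixture's +y); the right-hand end is +1.2.
- carriage (a joint): Slide of the gauge carriage along the arm, m: 0 = fully back (knob axis 110 mm from the stud), grows towards the stud, stop at 0.045; friction 0.5 N. Starts within 6 mm of fully back.
- knob_grip (a point): Middle of the black round knob on the carriage, 26 mm diameter, 33 mm high, vertical, this point 86.5 mm above the bench. It spins freely, so the grip need not turn with the arm. All below and beside it (bracket, dial, nut) is under 64 mm, but for its 9 mm stem. Held, it can be led anywhere level: arm and carriage follow within their ranges.
- plunger: Sprung plunger of the dial gauge on the carriage; origin at the centre of its ball tip, 10 mm diameter, 36 mm above the bench, pointing along the arm to the stud. Untouched it is 40 mm from the knob axis, towards the stud; it yields 6 mm towards the knob: 1 N to start, 1.25 N per mm, 8.5 N at the end of travel, then rigid. The dial needle turns 36 deg per mm.
- spanner_24: Loose combination spanner, 282 x 48 x 11 mm, lying in front of the fixture's right-hand side. Leave it alone. Origin under its middle.
- caliper: Loose vernier caliper, 208 x 76 x 10 mm, lying to the left of the fixture. Leave it alone. Origin under its middle.
- marker_pen: Loose marker pen, 136 mm long, 16 mm thick, lying behind the fixture. Leave it alone. Origin under its middle.

How it is judged:
By the outcome, as a careful person would: the job done as asked, in the order asked, and still so for the second after the job is handed in, with the robot touching nothing.
It also fails if it takes over 72 s, if anything falls off the work surface, if the arm or the gripper's body presses on something with over 40 N, if the wrist force passes 120 N, or if a joint passes its speed limit or range.

### The arm

A 7-joint arm with a two-finger parallel gripper is mounted at the origin on a cart in front of the work surface, level with it; the furniture and walls round the work are solid. World frame = base frame: x ahead of the robot, y to its left, z up, the work surface at z = 0. Lengths are in m, angles in rad, forces in N, time in s.
With the tool pointing down it reaches from about 0.35 to 0.9 m from the base axis. Payload 8.1 kg.
Tool frame: the origin (TCP) lies at the centre of the arm's flange, where the gripper is bolted on; the fingertips stand 178 mm ahead of it and the grasp point (between the pads) lies 159 mm ahead of it; z points along the fingers, y is the direction in which the jaws open and shut (so a half turn about z gives the same grasp; the last joint's range is limited). The gripper opens to 92 mm and grips with 3 to 60 N. Pads are 19 mm wide; open, the fingers measure 130 mm over their backs; the gripper's body (75 mm by 190 mm) begins 47 mm behind the grasp point.
Start: joints at [1.142, 0.434, 0.025, 1.573, -0.012, 1.134, -0.075], TCP at [0.2, -0.592, 0.405] pointing down, gripper open.
Joint ranges: [-2.62, 2.62], [-0.44, 2.09], [-1.27, 1.32], [0.08, 2.57], [-1.32, 4.46], [0.12, 2], [-2.74, 2.74]. Speed limits (rad/s): [2.22, 2.22, 3.01, 3.01, 3.14, 3.14, 3.14].

### API

Orientations are given as a rotation vector (axis times angle).
In Python, from cell import arm gives the robot as it stands. The module is installed in compiled form; this text tells all that it offers.
- The arm moves only by the tool move_arm, never from a script. Its argument "steps" is a list of rows, each a list of 4 numbers: the shift along the tool's x, y, z in mm, then the turn about the tool's z in rad. In form: [[x, y, z, twist], ...]. A call has 1 to 20 rows; each row is the pose to reach, as a shift and turn from the pose commanded when the call began, along the tool's axes at that moment; what a row does not reach only later rows make up. A row lasts 1/8 s, in which the tool goes at most 62.5 mm and 10.7 degrees, less where a joint would pass 70% of its speed; a pose out of reach is approached as far as the arm can. A call with a gripper value outside its range is refused whole. "grip" is the finger opening in mm, from 0 to 91.8, set as the call begins (left out, the last holds). The fingers move at their own pace and stop on an object; "grip_force" is the grip in N (left out, the last holds). Time passes only in rows, so rows that repeat a pose let the fingers close. It gives the time, the measured TCP pose, the force and the opening at its end, in the units of the state.
- arm.observe(): the state, without advancing time (a new reading comes with each control period).
- arm.get_image(name): name is "scene" or "top" or "wrist"; returns the picture (400x640x3 uint8, red, green, blue); there is no depth.
- arm.camera_info(name): a dict with "mtx" (3x3 intrinsics, pixels), "dist_coeffs" ([k1, k2, p1, p2, k3] as OpenCV has them; the pictures are not rectified), "pose" (4x4, takes a point from camera to world coordinates); the wrist camera has in their place "T_tool_cam" (4x4, takes a point from camera to tool coordinates, whose origin is the TCP and whose axes are the flange's). Camera axes: x right, y down, z forward; pixel columns grow to the right and rows downward; lengths in m; the calibration is good to about 2 mm. A picture is of the moment at which its call begins: read the wrist's pose just before it. camera_info takes no time and is no camera call.
- arm.sign_off(): hands the job in, once; it reports no verdict.
The state is a dict: "clock": time; "joints": joint angles; "dq": joint speeds; "joint_efforts": joint torques, N m; "position": TCP position; "ee_rot": TCP orientation; "force": force on the tool from outside, world axes, zero at the start; "ft_torque": the same for the moment, N m; "width": opening from 0.0 (shut) to 1.0 (fully open).
Only numpy, scipy, OpenCV 4.12 (cv2) and the standard library are available. Lean on these libraries where they do the work, as an engineer would, in place of code of your own. Each camera call takes 0.05 s, during which the arm holds its last target.

## Working session

There is one attempt and no reset: what is moved stays moved. The work goes in short steps, Python scripts to look and compute and a tool call to move; the robot and the scene stay as the last step left them, time stands still between calls to the robot, and variables do not carry over. Pictures are saved under pics/ and viewed, and the job is handed in when it is done.

Besides the shell and the picture viewer there is one more tool, called after "Emit:" as a command line: name --pt "numbers of a row" for each row, then --argument value for the rest. move_arm: Moves the arm, as the interface text tells. Its arguments: {"type":"object","properties":{"steps":{"type":"array"},"grip":{"type":"number"},"grip_force":{"type":"number"}},"required":["steps"]}

```bash
mkdir -p pics
python3 - <<'E'
from cell import arm
import cv2,numpy as np
print(arm.observe())
for n in ["scene","top","wrist"]:
    print(n,arm.camera_info(n))
    im=arm.get_image(n)
    cv2.imwrite(f"pics/{n}0.png",im[:,:,::-1])
E
```

```text
{'clock': 0.0, 'joints': array([ 1.14240176,  0.43523299,  0.0249522 ,  1.57410529, -0.01160615,
        1.13398128, -0.0750955 ]), 'dq': array([-0.00035334, -0.00171426, -0.00024319, -0.00045375,  0.00135983,
       -0.00078538, -0.00053619]), 'joint_efforts': array([-3.65080505e-04, -6.67845011e+01,  9.84906927e-01, -3.14462686e+01,
       -6.04222692e-02,  4.28609911e-02,  1.81037103e-04]), 'position': array([ 0.1999451 , -0.59190977,  0.40393512]), 'ee_rot': array([-3.09850083e+00, -5.09171548e-01,  6.02173425e-04]), 'force': array([-0.12891945,  0.78655551,  0.08392659]), 'ft_torque': array([-0.00503949, -0.0111633 ,  0.05682898]), 'width': 0.9989612654711166}
scene {'mtx': array([[510.92271513,   0.        , 318.4855567 ],
       [  0.        , 510.92271513, 196.18371327],
       [  0.        ,   0.        ,   1.        ]]), 'dist_coeffs': array([-0.06373717,  0.        ,  0.        ,  0.        ,  0.        ]), 'pose': array([[-0.56035032, -0.64219249,  0.52306436, -0.13183394],
       [-0.82825253,  0.43621971, -0.35172448,  0.47123738],
       [-0.00229616, -0.63031831, -0.7
[... 605 characters left out ...]
       [ 0.00000000e+00,  0.00000000e+00,  0.00000000e+00,
         1.00000000e+00]])}
wrist {'mtx': array([[294.14321824,   0.        , 318.31884043],
       [  0.        , 294.14321824, 196.35187306],
       [  0.        ,   0.        ,   1.        ]]), 'dist_coeffs': array([-0.00025725,  0.        ,  0.        ,  0.        ,  0.        ]), 'T_tool_cam': array([[-1.27859497e-04, -9.56458057e-01, -2.91869781e-01,
         7.87275165e-02],
       [ 9.99999990e-01, -1.04025157e-04, -9.71796240e-05,
        -8.76992633e-04],
       [ 6.25864344e-05, -2.91869791e-01,  9.56458060e-01,
         1.98887817e-02],
       [ 0.00000000e+00,  0.00000000e+00,  0.00000000e+00,
         1.00000000e+00]])}
```

View pics/scene0.png

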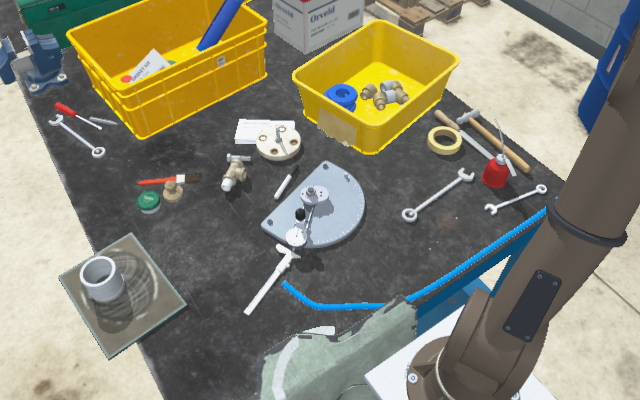

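View pics/top0.png

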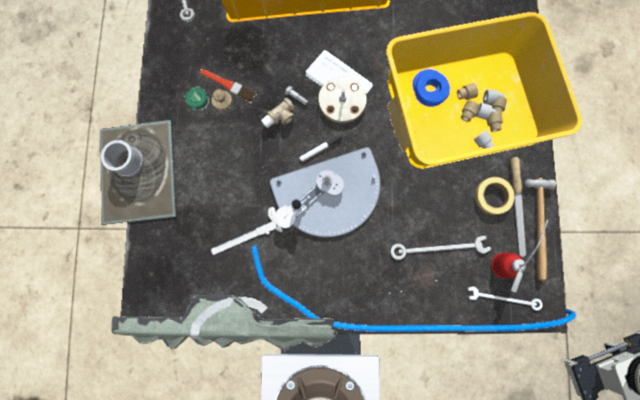

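View pics/wrist0.png

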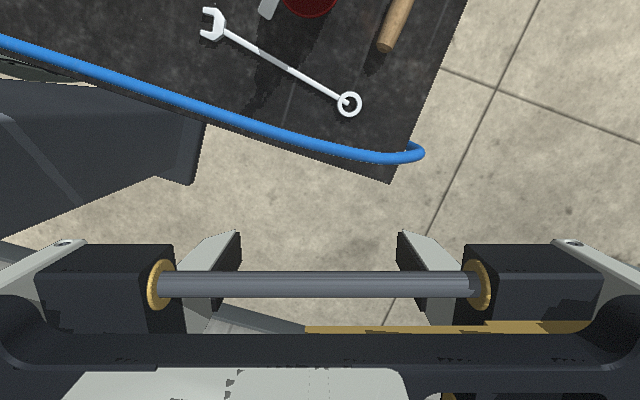

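The fixture is at top (325,190). The stud is near (327,181), the black knob near (297,205), and the caliper lies close by at (250,230). I'll zoom in next.

Run:
```python
import cv2
a=cv2.imread("pics/top0.png")[130:260,200:400]; cv2.imwrite("pics/top0z.png",cv2.resize(a,None,fx=4,fy=4,interpolation=cv2.INTER_CUBIC))
a=cv2.imread("pics/scene0.png")[150:260,230:380]; cv2.imwrite("pics/scene0z.png",cv2.resize(a,None,fx=5,fy=5,interpolation=cv2.INTER_CUBIC))
```

```text
(no output)
```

View pics/top0z.png

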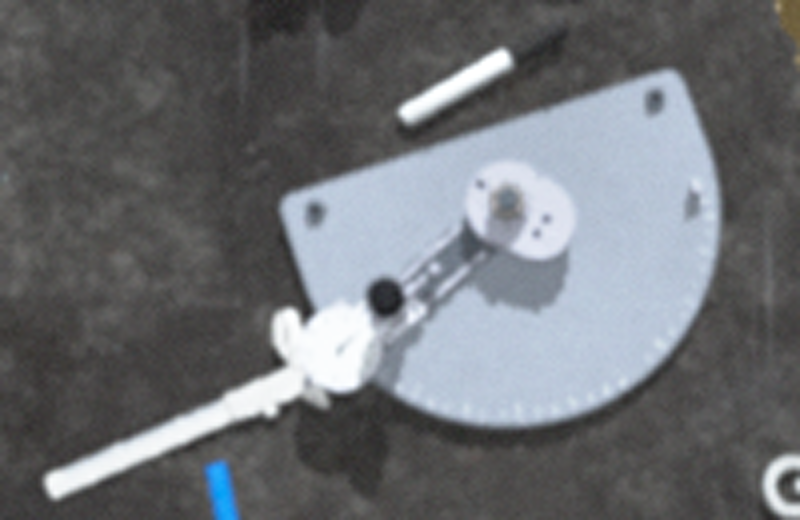

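View pics/scene0z.png

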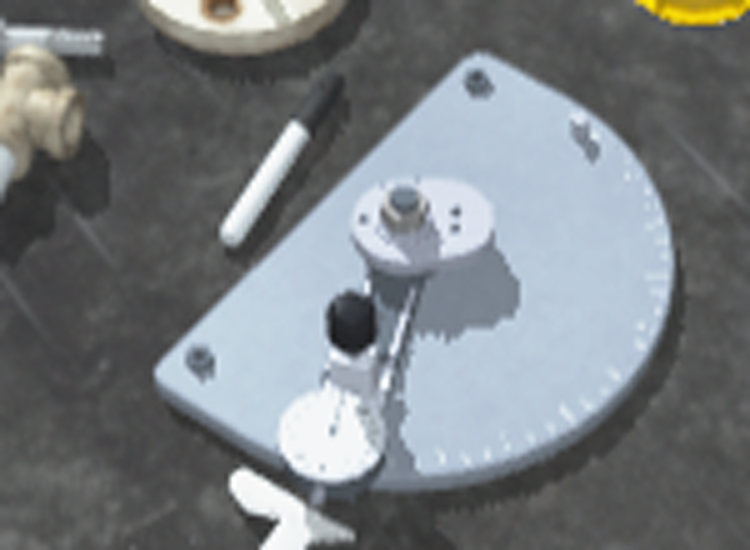

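```bash
cat > h.py <<'E'
import numpy as np,cv2
from cell import arm
from scipy.spatial.transform import Rotation as R
def ray(name,uv,st=None):
    c=arm.camera_info(name); 
    n=cv2.undistortPoints(np.array([[uv]],float),c["mtx"],c["dist_coeffs"])[0,0]
    d=np.array([n[0],n[1],1.])
    if name=="wrist":
        T=np.eye(4);T[:3,:3]=R.from_rotvec(st["ee_rot"]).as_matrix();T[:3,3]=st["position"];P=T@c["T_tool_cam"]
    else:P=c["pose"]
    return P[:3,3],P[:3,:3]@d
def onz(name,uv,z,st=None):
    o,d=ray(name,uv,st);return o+d*(z-o[2])/d[2]
def two(a,b):
    (o1,d1),(o2,d2)=a,b
    A=np.stack([d1,-d2],1);t=np.linalg.lstsq(A,o2-o1,rcond=None)[0]
    p,q=o1+t[0]*d1,o2+t[1]*d2
    return (p+q)/2,np.linalg.norm(p-q)
E
python3 - <<'E'
from h import *
# black knob mask
for n,(x0,y0,x1,y1) in {"top":(285,193,308,214),"scene":(290,203,310,225)}.items():
    im=cv2.imread(f"pics/{n}0.png"); g=im.max(2)[y0:y1,x0:x1]
    m=(g<60).astype(np.uint8); k,l,s,c=cv2.connectedComponentsWithStats(m)
    for i in range(1,k):
        if s[i,4]>10: print(n,s[i],c[i]+[x0,y0])
print("stud top",onz("top",(327.2,180.2),.064),onz("scene",(230+404/5,150+197/5),.064))
print(two(ray("top",(327.2,180.2)),ray("scene",(230+404/5,150+197/5))))
print("knob",onz("top",(296.4,204.2),.1),onz("scene",(230+352/5,150+322/5),.0865))
for p in [(316,212),(655,100)]: print("screw top",onz("top",(200+p[0]/4,130+p[1]/4),.016))
for p in [(200,362),(478,83)]: print("screw scene",onz("scene",(230+p[0]/5,150+p[1]/5),.016))
E
```

```text
top [ 8  8  7  8 42] [295.97619048 204.38095238]
scene [ 6  7  9 10 62] [300.22580645 215.29032258]
stud top [ 0.62589654 -0.01597671  0.064     ] [ 0.62546999 -0.0126575   0.064     ]
(array([ 0.62748824, -0.0152251 ,  0.05997079]), np.float64(0.0021961073742374645))
knob [0.55402565 0.06435927 0.1       ] [0.5546298  0.06616491 0.0865    ]
screw top [0.62678197 0.1201501  0.016     ]
screw top [ 0.71076236 -0.1214153   0.016     ]
screw scene [0.62411398 0.12246185 0.016     ]
screw scene [ 0.70813903 -0.11949143  0.016     ]
```

Run:
```python
from h import *
a=cv2.imread("pics/top0.png")[0:180,370:590]; cv2.imwrite("pics/topb.png",cv2.resize(a,None,fx=3,fy=3,interpolation=cv2.INTER_CUBIC))
a=cv2.imread("pics/scene0.png")[10:170,280:480]; cv2.imwrite("pics/sceneb.png",cv2.resize(a,None,fx=3.5,fy=3.5,interpolation=cv2.INTER_CUBIC))
```

```text
(no output)
```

View pics/topb.png

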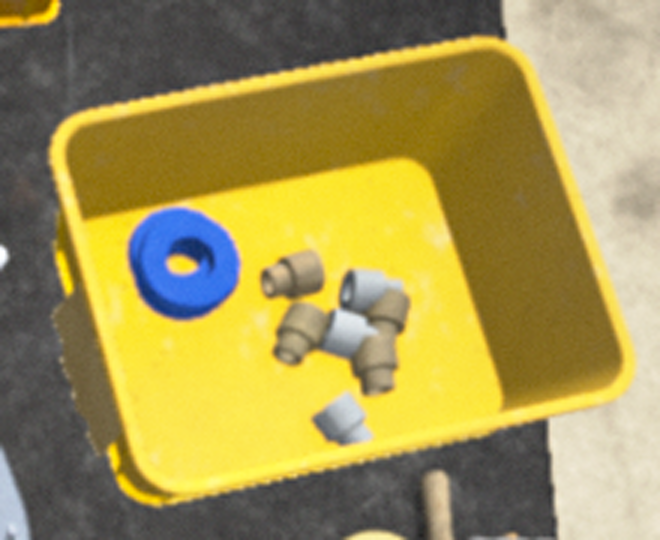

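View pics/sceneb.png

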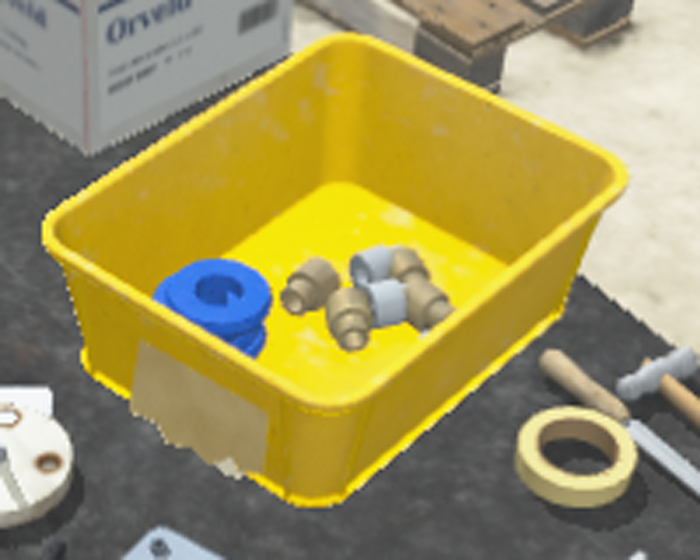

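Run:
```python
from h import *
print(two(ray("top",(370+142/3,485/3)),ray("scene",(280+318/3.5,10+405/3.5))))
print(two(ray("top",(370+60/3,135/3)),ray("scene",(280+48/3.5,10+235/3.5))))
print(two(ray("top",(370+140/3,500/3)),ray("scene",(280+305/3.5,10+503/3.5))))
```

```text
(array([ 0.65642574, -0.23811781,  0.15892267]), np.float64(0.0036322418533880213))
(array([ 0.9792867 , -0.18251419,  0.14500641]), np.float64(0.003661527519815341))
(array([ 0.68668896, -0.27043768,  0.00085709]), np.float64(0.016339359946985207))
```

Emit:
move_arm --pt "27 -26 0 -0.157" --pt "55 -51 0 -0.314" --pt "82 -77 0 -0.471" --pt "109 -102 0 -0.628" --pt "137 -128 0 -0.785" --pt "164 -153 0 -0.942" --pt "191 -179 0 -1.1" --pt "218 -204 0 -1.257" --pt "246 -230 0 -1.414" --pt "273 -255 0 -1.571" --pt "300 -281 0 -1.728" --pt "328 -306 0 -1.885" --pt "355 -332 0 -2.042" --pt "382 -357 0 -2.199" --pt "410 -383 0 -2.356" --pt "437 -408 0 -2.513" --pt "464 -434 10 -2.67" --pt "491 -459 20 -2.827" --pt "519 -485 30 -2.984" --pt "546 -510 40 -3.13" --grip 60

```text
clock: 2.65
position: [0.5546, 0.0667, 0.3642]
ee_rot: [0.498, -3.101, 0.0]
force: [-0.1, 0.2, 0.8]
width: 0.65
```

Run:
```python
from h import *
s=arm.observe(); print(s)
M=R.from_rotvec(s["ee_rot"]).as_matrix();print(M.round(4))
im=arm.get_image("wrist"); cv2.imwrite("pics/w1.png",im[:,:,::-1])
```

```text
{'clock': 2.65, 'joints': array([ 0.37194403,  0.49870276, -0.83168699,  1.74078132,  0.4109699 ,
        1.0862242 ,  1.29425112]), 'dq': array([-0.46760386,  0.42712454, -0.16041785, -0.29923722,  0.38433659,
        0.08828755,  0.46393955]), 'joint_efforts': array([  2.63877377, -62.31628418, -11.74138695, -26.50861859,
        -0.9112234 ,  -0.10008841,  -0.98342322]), 'position': array([0.55461896, 0.06670266, 0.36416399]), 'ee_rot': array([ 4.98494797e-01, -3.10148376e+00,  1.47722365e-04]), 'force': array([-0.13344062,  0.18144191,  0.7746602 ]), 'ft_torque': array([ 0.05773462, -0.15552246, -0.01847099]), 'width': 0.6498950751232766}
[[-9.496e-01 -3.134e-01 -3.000e-04]
 [-3.134e-01  9.496e-01 -1.000e-04]
 [ 3.000e-04 -0.000e+00 -1.000e+00]]
```

View pics/w1.png

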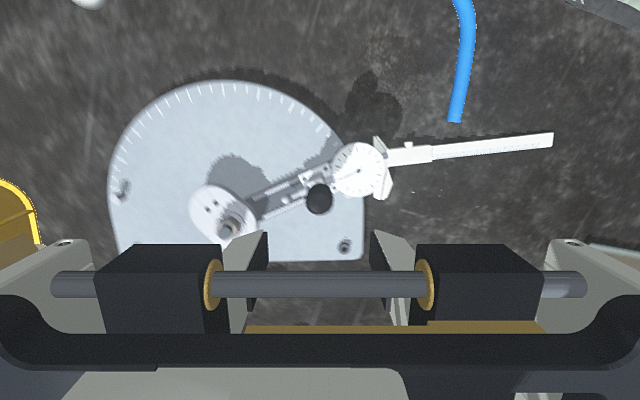

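The view is clear: knob at (319,199), stud at (231,228), dial at (358,170), caliper head at (380,165). I'll let it settle, then measure.

Run:
```python
from h import *
for i in range(3): arm.get_image("wrist")
s=arm.observe(); print(s["position"],s["dq"].round(3),s["force"])
im=arm.get_image("wrist")[:,:,::-1]; cv2.imwrite("pics/w2.png",im)
np.save("st2.npy",np.r_[s["position"],s["ee_rot"]])
cv2.imwrite("pics/w2z.png",cv2.resize(im[110:270,170:410],None,fx=3.3,fy=3.3,interpolation=cv2.INTER_CUBIC))
```

```text
[0.55399938 0.0660344  0.36414803] [ 0.026 -0.022  0.018  0.009 -0.002  0.002 -0.004] [ 0.59199195  0.30449238 -0.16424042]
```

View pics/w2z.png

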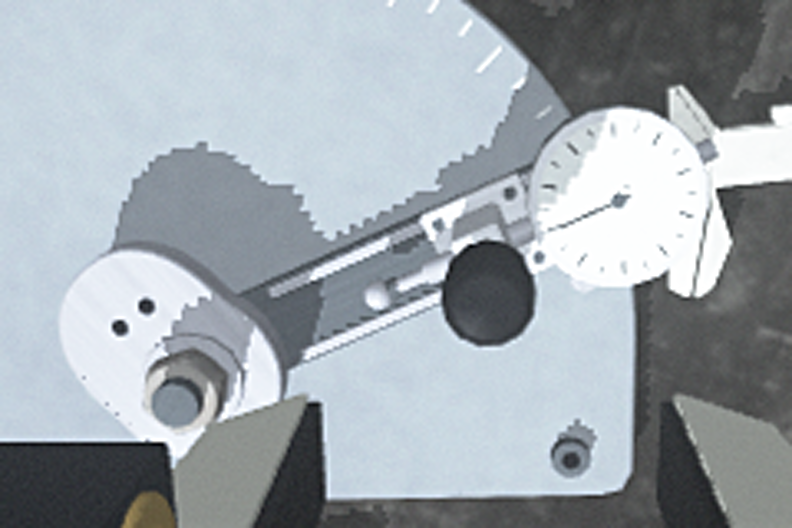

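Run:
```python
from h import *
v=np.load("st2.npy"); st=dict(position=v[:3],ee_rot=v[3:])
im=cv2.imread("pics/w2.png")
g=im.max(2).copy(); m=np.zeros_like(g); m[175:225,295:340]=(g[175:225,295:340]<75)
k,l,s,c=cv2.connectedComponentsWithStats(m)
i=1+s[1:,4].argmax(); print(s[i],c[i])
kp=onz("wrist",c[i],.0865,st)
def z(u,w,h): return onz("wrist",(170+u/3.3,110+w/3.3),h,st)
stud=z(178,402,.064)
print("knob",kp,"stud",stud, np.linalg.norm((kp-stud)[:2]))
print("screw L",z(570,460,.018)); print("dial c",z(619,200,.064)); tip=z(378,297,.036);print("tip",tip,np.linalg.norm((kp-tip)[:2]))
d=(kp-stud)[:2]; d2=(z(619,200,.064)-stud)[:2]
print("dir angles",np.degrees(np.arctan2(d[1],d[0])),np.degrees(np.arctan2(d2[1],d2[0])))
M=R.from_rotvec(st["ee_rot"]).as_matrix(); print("shift in tool",M.T@(kp-st["position"])*1000)
# nose: dots
for u,w in [(120,327),(146,306),(60,320),(110,252)]:
    q=(z(u,w,.042)-stud)[:2]; a=np.arctan2(q[1],q[0]); print(np.linalg.norm(q), np.degrees(a))
```

```text
[304 183  28  31 374] [317.70320856 194.42780749]
knob [0.55100741 0.06555446 0.0865    ] stud [ 0.62552272 -0.01215075  0.064     ] 0.10765979647963551
screw L [0.62758582 0.12250787 0.018     ]
dial c [0.52246862 0.09693285 0.064     ]
tip [0.58250513 0.03737788 0.036     ] 0.04226139949425078
dir angles 133.79949954930362 133.37194592136703
shift in tool [  2.64291901   0.31499132 277.65181151]
0.0297224061448565 -107.27793286160465
0.028649888658486392 -130.54527854262952
0.047921569530294264 -96.15610813719742
0.04933593634408538 -131.99977882897883
```

Emit:
move_arm --pt "-1 0.5 15 0" --pt "-1 0.5 35 0" --pt "-1 0.5 55 0" --pt "-1 0.5 75 0" --pt "-1 0.5 92 0" --pt "-1 0.5 105 0" --pt "-1 0.5 113 0" --pt "-1 0.5 117 0" --pt "-1 0.5 117 0" --grip 60

```text
clock: 4.03
position: [0.555, 0.0666, 0.2478]
ee_rot: [-0.491, 3.103, 0.0]
force: [0.2, -0.3, 0.6]
width: 0.652
```

Run:
```python
from h import *
s=arm.observe(); print(s["clock"],s["position"],s["force"],s["ft_torque"])
im=arm.get_image("wrist")[:,:,::-1]; cv2.imwrite("pics/w3.png",im)
```

```text
4.025 [0.5550088  0.06663843 0.24777847] [ 0.18691128 -0.25616035  0.55122084] [ 0.13742149 -0.1557957   0.00186202]
```

View pics/w3.png

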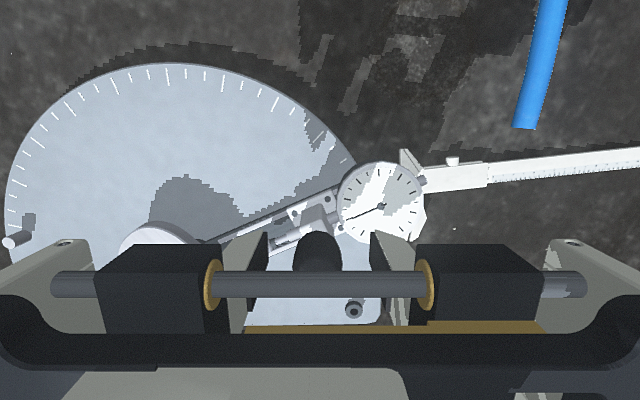

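Run:
```python
from h import *
s=arm.observe()
M=R.from_rotvec(s["ee_rot"]).as_matrix()
im=cv2.imread("pics/w3.png"); cv2.imwrite("pics/w3z.png",cv2.resize(im[150:290,230:430],None,fx=4,fy=4,interpolation=cv2.INTER_CUBIC))
for uv in [(318,228),(318,231),(293,250),(343,250)]:
    print(uv,M.T@(onz("wrist",uv,.103,s)-s["position"])*1000)
```

```text
(318, 228) [ 25.81035261   0.72764533 145.02661011]
(318, 231) [ 24.31605497   0.72698549 145.0274221 ]
(293, 250) [ 14.62583686 -11.04232916 145.03346502]
(343, 250) [ 14.623034    12.48770766 145.03191183]
```

View pics/w3z.png

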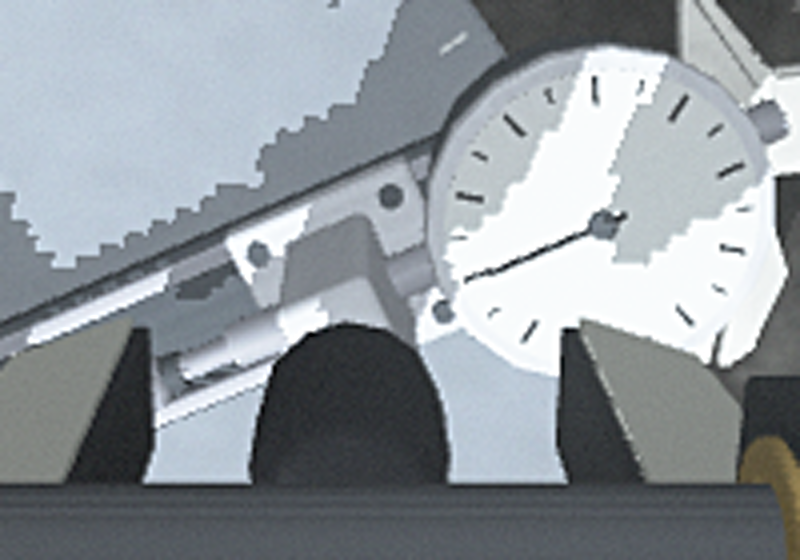

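Run:
```python
from h import *
s=arm.observe()
M=R.from_rotvec(s["ee_rot"]).as_matrix()
for uv in [(318,231.5)]:
    print(uv,M.T@(onz("wrist",uv,.070,s)-s["position"])*1000)
```

```text
(318, 231.5) [  9.59150595   0.68796259 178.03543036]
```

Emit:
move_arm --pt "-1.5 0.6 1 0" --pt "-1.5 0.6 1 0" --pt "-1.5 0.6 1 0" --pt "-1.5 0.6 1 0" --pt "-1.5 0.6 1 0" --pt "-1.5 0.6 1 0" --grip 10 --grip_force 25

```text
clock: 4.82
position: [0.5562, 0.0675, 0.2468]
ee_rot: [-0.491, 3.103, -0.0]
force: [0.1, -0.7, 0.9]
width: 0.279
```

Run:
```python
from h import *
s=arm.observe(); print(s["clock"],s["position"],s["force"],s["ft_torque"],s["width"]*91.8)
im=arm.get_image("wrist")[:,:,::-1]; cv2.imwrite("pics/w4.png",im); cv2.imwrite("pics/w4z.png",cv2.resize(im[150:290,230:430],None,fx=4,fy=4,interpolation=cv2.INTER_CUBIC))
```

```text
4.825 [0.55618839 0.06750746 0.24677257] [ 0.05952149 -0.65704741  0.94391723] [ 0.04792178 -0.12230279  0.01589387] 25.64196630865185
```

View pics/w4z.png

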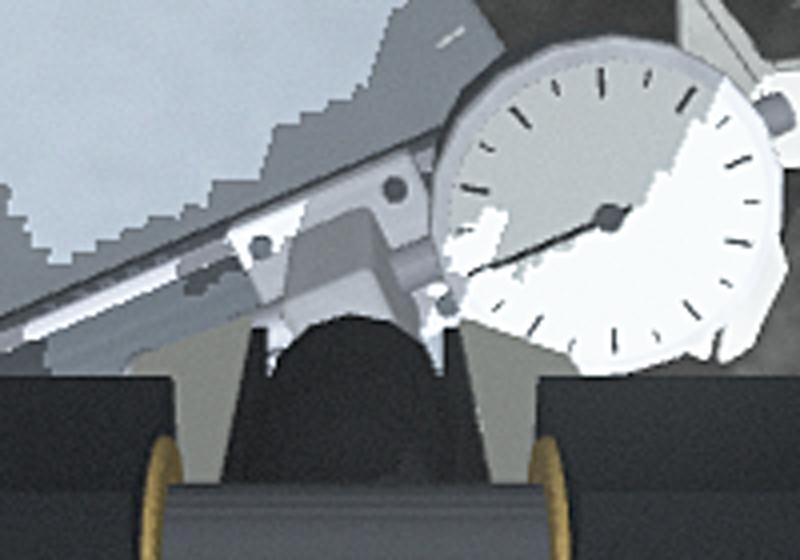

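Emit:
move_arm --pt "-1 -2 0 0" --pt "-2 -4.5 0 0" --pt "-3.3 -7.5 0 0" --pt "-4.7 -10.5 0 0" --pt "-6.1 -13.5 0 0" --pt "-7.5 -16.5 0 0" --pt "-8.8 -19.5 0 0" --pt "-9.8 -21.9 0 0" --pt "-9.8 -21.9 0 0"

```text
clock: 6.0
position: [0.5725, 0.0495, 0.2468]
ee_rot: [-0.491, 3.103, -0.0]
force: [1.3, 0.4, 2.4]
width: 0.276
```

```bash
cat > look.py <<'E'
import sys
from h import *
s=arm.observe(); print(s["clock"],s["position"],s["force"],s["width"]*91.8)
im=arm.get_image("wrist")[:,:,::-1]; n=sys.argv[1]; cv2.imwrite(f"pics/{n}.png",im)
x,y,w,hh=map(int,sys.argv[2:6]) if len(sys.argv)>2 else (200,120,240,150)
f=800/w
cv2.imwrite(f"pics/{n}z.png",cv2.resize(im[y:y+hh,x:x+w],None,fx=f,fy=f,interpolation=cv2.INTER_CUBIC))
np.save(f"st_{n}.npy",np.r_[s["position"],s["ee_rot"]])
E
python3 look.py w5 140 130 260 160
```

```text
6.0 [0.57252196 0.04947281 0.24676443] [1.28013914 0.44544737 2.42668586] 25.295213182523106
```

View pics/w5z.png

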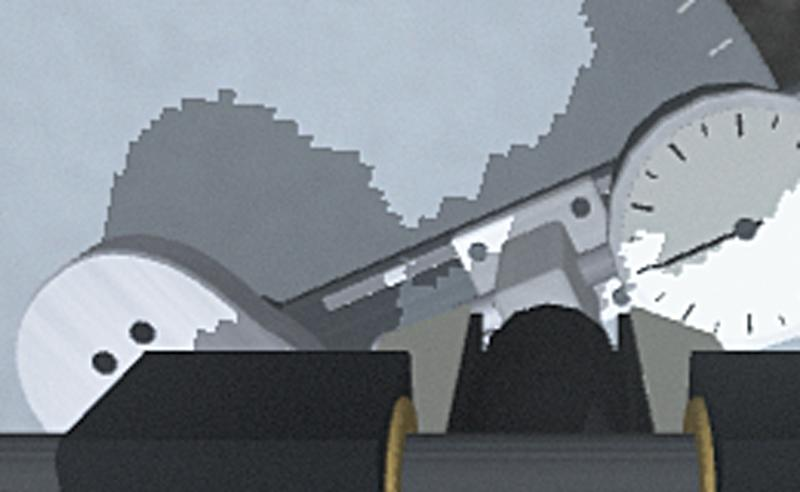

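```bash
cat > dial.py <<'E'
import sys
from h import *
STUD=np.array([.6256,-.0135])
ZD=.064
def cam(st):
    c=arm.camera_info("wrist");T=np.eye(4);T[:3,:3]=R.from_rotvec(st["ee_rot"]).as_matrix();T[:3,3]=st["position"]
    return c,np.linalg.inv(T@c["T_tool_cam"])
def proj(P,st):
    c,W=cam(st);P=np.atleast_2d(P)
    return cv2.projectPoints(P.astype(float),cv2.Rodrigues(W[:3,:3])[0],W[:3,3],c["mtx"],c["dist_coeffs"])[0][:,0]
def read(im,st,L=.0453,verbose=False):
    g=cv2.cvtColor(im,cv2.COLOR_BGR2GRAY).astype(np.float32)
    k=st["position"][:2]; d=k-STUD; a=np.arctan2(d[1],d[0]); u=d/np.linalg.norm(d)
    C=np.r_[k+L*u,ZD]; p=proj(C,st)[0]
    b=cv2.GaussianBlur(g,(0,0),1.5)
    x,y=p.round().astype(int); w=9
    y0=max(0,y-w);x0=max(0,x-w)
    sub=b[y0:y+w+1,x0:x+w+1]; _,_,mn,_=cv2.minMaxLoc(sub); q=np.array([x0+mn[0],y0+mn[1]],float)
    # refine by dark centroid
    yy,xx=np.mgrid[int(q[1])-3:int(q[1])+4,int(q[0])-3:int(q[0])+4]; wt=np.clip(140-g[yy,xx],0,None); q=np.array([(xx*wt).sum(),(yy*wt).sum()])/wt.sum()
    Cw=onz("wrist",q,ZD,st)
    ang=np.radians(np.arange(-180,180,1.)); rr=np.arange(.005,.0125,.0005)
    dirs=a+np.pi+ang
    P=np.stack([Cw[0]+np.outer(np.cos(dirs),rr),Cw[1]+np.outer(np.sin(dirs),rr),np.full((len(ang),len(rr)),ZD)],-1).reshape(-1,3)
    uv=proj(P,st).astype(np.float32)
    val=cv2.remap(g,uv[:,0].reshape(len(ang),-1),uv[:,1].reshape(len(ang),-1),cv2.INTER_LINEAR)
    bg=cv2.blur(np.tile(val,(3,1)),(1,41))[len(ang):2*len(ang)]
    sc=(bg-val).mean(1); i=sc.argmax()
    if verbose: print("hub pred",p,"found",q,"dial-knob mm",np.linalg.norm(Cw[:2]-k)*1e3)
    w2=(Cw[:2]-STUD);a2=np.arctan2(w2[1],w2[0])
    return np.degrees(ang[i])-np.degrees(a2-a),sc[i],np.degrees(a),np.degrees(a2),np.linalg.norm(d)*1e3,q
if __name__=="__main__":
    n=sys.argv[1]
    if len(sys.argv)>2:
        s=arm.observe(); st=s; im=arm.get_image("wrist")[:,:,::-1].copy(); cv2.imwrite(f"pics/{n}.png",im)
        np.save(f"st_{n}.npy",np.r_[s["position"],s["ee_rot"]]); print("t",s["clock"],s["position"].round(4),"F",s["force"].round(1),"w",round(s["width"]*91.8,1))
    else:
        v=np.load(f"st_{n}.npy"); st=dict(position=v[:3],ee_rot=v[3:]); im=cv2.imread(f"pics/{n}.png")
    r=read(im,st,verbose=True)
    print("needle %.1f score %.1f armdir(knob) %.1f armdir(dial) %.1f R %.1f"%r[:5])
    x,y=r[5].astype(int); x0=max(0,min(560,x-40));y0=max(0,min(320,y-40))
    cv2.imwrite(f"pics/{n}z.png",cv2.resize(im[y0:y0+80,x0:x0+80],None,fx=5,fy=5,interpolation=cv2.INTER_CUBIC))
E
python3 - <<'E'
import numpy as np
from h import *
v=[0.55618839,0.06750746,0.24677257]; v5=np.load("st_w5.npy"); np.save("st_w4.npy",np.r_[v,v5[3:]])
E
python3 dial.py w4; python3 dial.py w5
```

```text
hub pred [387.73294279 215.92070038] found [381.82720588 205.21047794] dial-knob mm 44.91916844164491
needle -4.9 score 114.2 armdir(knob) 130.6 armdir(dial) 133.5 R 106.7
hub pred [387.9337655 216.4651856] found [381.83857264 205.17841971] dial-knob mm 44.93422697555632
needle -4.6 score 108.5 armdir(knob) 130.1 armdir(dial) 133.8 R 82.4
```

Run:
```python
from h import *
v=np.load("st_w5.npy"); st=dict(position=v[:3],ee_rot=v[3:])
f=800/260
for (a,b) in [((285,302),(615,160))]:
    for z in (.02,.03):
        p=onz("wrist",(140+a[0]/f,130+a[1]/f),z,st);q=onz("wrist",(140+b[0]/f,130+b[1]/f),z,st)
        d=(q-p)[:2];print(z,np.degrees(np.arctan2(d[1],d[0])),p)
# w2 rails
v=np.load("st2.npy"); st=dict(position=v[:3],ee_rot=v[3:])
for a,b in [((245,293),(525,175)),((300,362),(440,300))]:
    p=onz("wrist",(170+a[0]/3.3,110+a[1]/3.3),.025,st);q=onz("wrist",(170+b[0]/3.3,110+b[1]/3.3),.025,st)
    d=(q-p)[:2];print(np.degrees(np.arctan2(d[1],d[0])),p,q)
```

```text
0.02 132.06774910221802 [ 0.60101826 -0.00888979  0.02      ]
0.03 132.06774910221802 [ 0.59599772 -0.00720571  0.03      ]
131.1316731092661 [ 0.5989625  -0.00677981  0.025     ] [0.53027248 0.07187322 0.025     ]
132.75690968314356 [0.61775245 0.01773068 0.025     ] [0.58065013 0.05785804 0.025     ]
```

Emit:
move_arm --pt "-0.8 -1.8 0 0" --pt "-1.6 -3.7 0 0" --pt "-1.6 -3.7 0 0"

```text
clock: 6.42
position: [0.5751, 0.0465, 0.2468]
ee_rot: [-0.491, 3.103, -0.0]
force: [1.1, -0.2, 1.9]
width: 0.278
```

```bash
python3 dial.py w6 live
```

```text
t 6.425 [0.5751 0.0465 0.2468] F [ 1.1 -0.2  1.9] w 25.5
hub pred [387.95053562 216.57287964] found [381.60683761 205.77655678] dial-knob mm 44.65697883243189
needle -6.6 score 100.6 armdir(knob) 130.1 armdir(dial) 133.7 R 78.4
```

Emit:
move_arm --pt "-0.4 -0.9 0 0" --pt "-0.8 -1.8 0 0" --pt "-0.8 -1.8 0 0"

```text
clock: 6.85
position: [0.5763, 0.0452, 0.2468]
ee_rot: [-0.491, 3.103, -0.0]
force: [-0.1, 0.8, 3.3]
width: 0.275
```

```bash
python3 dial.py w7 live
```

```text
t 6.85 [0.5763 0.0452 0.2468] F [-0.1  0.8  3.3] w 25.2
hub pred [387.93551874 216.67874156] found [381.66627219 205.75266272] dial-knob mm 44.724208843900435
needle -6.7 score 105.0 armdir(knob) 130.0 armdir(dial) 133.7 R 76.6
```

Emit:
move_arm --pt "-0.4 -0.9 0 0" --pt "-0.8 -1.8 0 0" --pt "-0.8 -1.8 0 0"

```text
clock: 7.28
position: [0.5776, 0.0437, 0.2467]
ee_rot: [-0.491, 3.103, -0.0]
force: [0.8, -0.2, 3.0]
width: 0.275
```

```bash
python3 dial.py w8 live
```

```text
t 7.275 [0.5776 0.0437 0.2467] F [ 0.8 -0.2  3. ] w 25.3
hub pred [387.97838075 216.75392339] found [381.5877551  205.62993197] dial-knob mm 44.718394425452665
needle -5.9 score 105.7 armdir(knob) 130.0 armdir(dial) 133.8 R 74.6
```

View pics/w8z.png

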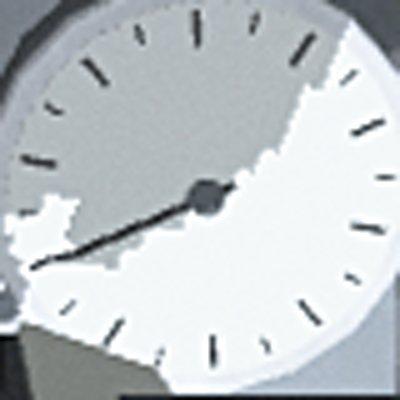

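Emit:
move_arm --pt "-0.4 -0.9 0 0" --pt "-0.8 -1.8 0 0" --pt "-0.8 -1.8 0 0"

```text
clock: 7.7
position: [0.579, 0.0422, 0.2467]
ee_rot: [-0.491, 3.103, -0.0]
force: [0.6, -0.1, 3.8]
width: 0.276
```

```bash
python3 dial.py w9 live
```

```text
t 7.7 [0.579  0.0422 0.2467] F [ 0.6 -0.1  3.8] w 25.3
hub pred [387.99552287 216.81747163] found [381.67330211 205.76580796] dial-knob mm 44.72113770725531
needle -6.9 score 97.9 armdir(knob) 129.9 armdir(dial) 133.8 R 72.7
```

Emit:
move_arm --pt "-0.4 -0.9 0 0" --pt "-0.8 -1.8 0 0" --pt "-0.8 -1.8 0 0"

```text
clock: 8.12
position: [0.5802, 0.041, 0.2467]
ee_rot: [0.491, -3.103, -0.0]
force: [-0.1, 1.2, 4.0]
width: 0.279
```

```bash
python3 dial.py w10 live
```

```text
t 8.125 [0.5802 0.041  0.2467] F [-0.1  1.2  4. ] w 25.6
hub pred [387.9256956  216.95075889] found [381.34070221 205.78673602] dial-knob mm 44.612469409215116
needle -19.0 score 89.3 armdir(knob) 129.8 armdir(dial) 133.9 R 70.9
```

Emit:
move_arm --pt "-0.35 -0.8 0 0" --pt "-0.7 -1.55 0 0" --pt "-0.7 -1.55 0 0"

```text
clock: 8.55
position: [0.5812, 0.0399, 0.2468]
ee_rot: [0.492, -3.103, -0.001]
force: [-2.2, 2.7, 5.9]
width: 0.275
```

```bash
python3 dial.py w11 live
```

```text
t 8.55 [0.5812 0.0399 0.2468] F [-2.2  2.7  5.9] w 25.2
hub pred [387.88331306 217.08562296] found [381.872      205.67885714] dial-knob mm 44.95663624067884
needle -64.1 score 95.9 armdir(knob) 129.8 armdir(dial) 133.8 R 69.4
```

View pics/w11z.png

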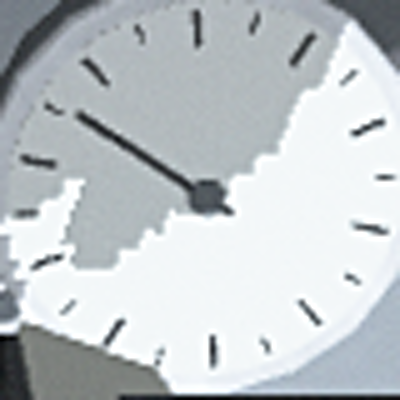

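```bash
cat > plan.py <<'E'
# usage: plan.py Ex Ey dang_total dR_total nrows [kx ky]
import sys
from h import *
E=np.array([float(sys.argv[1]),float(sys.argv[2])]); da=float(sys.argv[3]); n=int(sys.argv[5])
dR=[float(x) for x in sys.argv[4].split(",")]
s=arm.observe(); k=s["position"][:2]; M=R.from_rotvec(s["ee_rot"]).as_matrix()
d=k-E; a=np.arctan2(d[1],d[0]); r=np.linalg.norm(d)
if len(dR)==1: dR=list(np.linspace(0,dR[0],n+1)[1:])
print("now ang %.1f s %.1f R %.2f"%(np.degrees(a),np.degrees(a)%360-199.1,r*1e3))
out=[]
for i in range(1,n+1):
    b=a+np.radians(da)*i/n; rr=r+dR[i-1]*1e-3
    w=np.r_[E+rr*np.array([np.cos(b),np.sin(b)])-k,0]; t=M.T@w*1e3
    out.append([round(t[0],1),round(t[1],1),0,0])
print(out)
E
python3 plan.py .6290 -.0132 6 -0.5 4
```

```text
now ang 132.0 s -67.1 R 71.44
[[np.float64(1.6), np.float64(-0.9), 0, 0], [np.float64(3.3), np.float64(-1.8), 0, 0], [np.float64(4.9), np.float64(-2.8), 0, 0], [np.float64(6.4), np.float64(-3.8), 0, 0]]
```

Emit:
move_arm --pt "1.6 -0.9 0 0" --pt "3.3 -1.8 0 0" --pt "4.9 -2.8 0 0" --pt "6.4 -3.8 0 0" --pt "6.4 -3.8 0 0"

```text
clock: 9.22
position: [0.5761, 0.0338, 0.2467]
ee_rot: [0.491, -3.102, 0.0]
force: [-2.5, 3.0, 6.3]
width: 0.28
```

```bash
sed -i 's/out.append(\[round(t\[0\],1),round(t\[1\],1),0,0\])/out.append([round(float(t[0]),1),round(float(t[1]),1),0,0])/' plan.py
cat >> dial.py <<'E'
    Cw=onz("wrist",r[5],ZD,st); M=R.from_rotvec(st["ee_rot"]).as_matrix(); t=M.T@(Cw-st["position"])*1e3
    # needle absolute world dir
    nw=r[0]+r[3]; 
    print("hub tool %.1f %.1f  needle world %.1f"%(t[0],t[1],nw))
E
for i in w4 w5 w9 w11; do python3 dial.py $i|tail -1; done; python3 dial.py w12 live
```

```text
hub tool 24.2 38.0  needle world 128.6
hub tool 24.2 38.0  needle world 129.1
hub tool 23.8 37.9  needle world 126.9
hub tool 23.9 38.0  needle world 69.8
t 9.225 [0.5761 0.0338 0.2467] F [-2.5  3.   6.3] w 25.7
hub pred [384.88827686 209.7836698 ] found [379.70423601 199.59984871] dial-knob mm 45.8144174380235
needle -85.6 score 101.7 armdir(knob) 136.3 armdir(dial) 139.9 R 68.5
hub tool 27.6 36.5  needle world 54.3
```

```bash
python3 plan.py .6290 -.0132 8 0 5
```

```text
now ang 138.3 s -60.8 R 70.76
[[1.7, -1.0, 0, 0], [3.4, -2.1, 0, 0], [5.0, -3.2, 0, 0], [6.6, -4.4, 0, 0], [8.2, -5.6, 0, 0]]
```

Emit:
move_arm --pt "1.7 -1.0 0 0" --pt "3.4 -2.1 0 0" --pt "5.0 -3.2 0 0" --pt "6.6 -4.4 0 0" --pt "8.2 -5.6 0 0" --pt "8.2 -5.6 0 0"

```text
clock: 10.02
position: [0.57, 0.0257, 0.2467]
ee_rot: [0.491, -3.102, 0.001]
force: [-4.5, 2.9, 6.2]
width: 0.276
```

```bash
python3 dial.py w13 live;python3 plan.py .6290 -.0132 8 0 5
```

```text
t 10.025 [0.57   0.0257 0.2467] F [-4.5  2.9  6.2] w 25.3
hub pred [379.37276919 200.61714072] found [374.06015453 190.96302428] dial-knob mm 46.552727564649096
needle -89.4 score 102.8 armdir(knob) 144.8 armdir(dial) 148.2 R 68.0
hub tool 32.8 32.9  needle world 58.8
now ang 146.6 s -52.5 R 70.67
[[1.5, -1.3, 0, 0], [3.0, -2.5, 0, 0], [4.5, -3.9, 0, 0], [5.9, -5.3, 0, 0], [7.3, -6.7, 0, 0]]
```

Emit:
move_arm --pt "1.5 -1.3 0 0" --pt "3.0 -2.5 0 0" --pt "4.5 -3.9 0 0" --pt "5.9 -5.3 0 0" --pt "7.3 -6.7 0 0" --pt "7.3 -6.7 0 0"

```text
clock: 10.82
position: [0.5651, 0.0169, 0.2467]
ee_rot: [0.49, -3.102, 0.001]
force: [-4.4, 1.5, 6.8]
width: 0.277
```

```bash
python3 dial.py w14 live;python3 plan.py .6290 -.0132 8 0 5
```

```text
t 10.825 [0.5651 0.0169 0.2467] F [-4.4  1.5  6.8] w 25.4
hub pred [372.27922346 192.30341452] found [366.93245928 182.66428288] dial-knob mm 47.4480098895404
needle -92.2 score 107.5 armdir(knob) 153.3 armdir(dial) 156.5 R 67.7
hub tool 37.7 28.6  needle world 64.3
now ang 154.8 s -44.3 R 70.65
[[1.3, -1.5, 0, 0], [2.6, -2.9, 0, 0], [3.9, -4.5, 0, 0], [5.1, -6.0, 0, 0], [6.2, -7.6, 0, 0]]
```

Emit:
move_arm --pt "1.3 -1.5 0 0" --pt "2.6 -2.9 0 0" --pt "3.9 -4.5 0 0" --pt "5.1 -6.0 0 0" --pt "6.2 -7.6 0 0" --pt "6.2 -7.6 0 0"

```text
clock: 11.62
position: [0.5615, 0.0076, 0.2467]
ee_rot: [0.49, -3.102, 0.002]
force: [-4.1, 1.0, 7.1]
width: 0.278
```

```bash
python3 dial.py w15 live;python3 plan.py .6290 -.0132 8 0 5
```

```text
t 11.625 [0.5615 0.0076 0.2467] F [-4.1  1.   7.1] w 25.5
hub pred [363.87205723 185.11002808] found [359.0036 175.9288] dial-knob mm 48.18821119825829
needle -94.8 score 111.5 armdir(knob) 161.7 armdir(dial) 164.5 R 67.5
hub tool 41.7 23.9  needle world 69.7
now ang 162.8 s -36.3 R 70.62
[[1.1, -1.6, 0, 0], [2.2, -3.3, 0, 0], [3.2, -5.0, 0, 0], [4.2, -6.7, 0, 0], [5.1, -8.4, 0, 0]]
```

View pics/w15z.png

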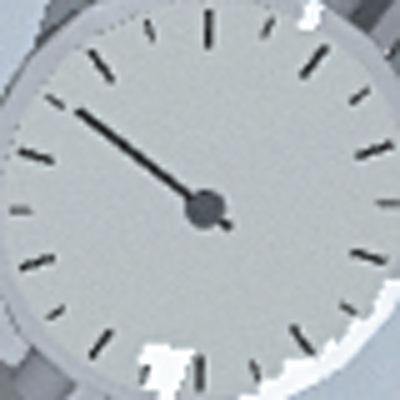

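Emit:
move_arm --pt "1.1 -1.6 0 0" --pt "2.2 -3.3 0 0" --pt "3.3 -5.0 0 0" --pt "4.4 -6.7 0 0" --pt "5.4 -8.4 0 0" --pt "5.4 -8.4 0 0"

```text
clock: 12.42
position: [0.559, -0.0021, 0.2466]
ee_rot: [0.49, -3.102, 0.002]
force: [-3.2, 1.8, 7.2]
width: 0.276
```

```bash
python3 dial.py w16 live;python3 plan.py .6290 -.0132 8 0 5
```

```text
t 12.425 [ 0.559  -0.0021  0.2466] F [-3.2  1.8  7.2] w 25.3
hub pred [354.11947729 179.07184891] found [350.8776252  171.00121163] dial-knob mm 48.66723188083825
needle -96.9 score 115.4 armdir(knob) 170.3 armdir(dial) 172.2 R 67.6
hub tool 44.5 19.2  needle world 75.3
now ang 171.0 s -28.1 R 70.89
[[0.9, -1.8, 0, 0], [1.7, -3.6, 0, 0], [2.5, -5.4, 0, 0], [3.2, -7.2, 0, 0], [3.9, -9.1, 0, 0]]
```

Run:
```python
import numpy as np
P=np.array([[24,38],[27.6,36.5],[32.8,32.9],[37.7,28.6],[41.7,23.9],[44.5,19.2]])
A=np.c_[2*P,np.ones(len(P))]; s=np.linalg.lstsq(A,(P**2).sum(1),rcond=None)[0]
c=s[:2];print(c,np.sqrt(s[2]+c@c))
print(197.98-np.degrees(np.arctan2(P[:,1]-c[1],P[:,0]-c[0])))
for c in [(0,0),(3,-1)]:
  print(197.98-np.degrees(np.arctan2(P[:,1]-c[1],P[:,0]-c[0])))
```

```text
[7.98199597 0.07455787] 41.23267466660484
[130.87701295 136.28600434 145.07146827 154.15299407 162.734632
 170.3377628 ]
[140.25564431 145.07527324 152.89279188 160.79529355 168.16118871
 174.64170182]
[136.28075577 141.24487474 149.2972825  157.51496141 165.2223312
 172.02563652]
```

```bash
python3 plan.py .6290 -.0132 6 0.2,0.4,0.7,1.0 4
```

```text
now ang 171.0 s -28.1 R 70.89
[[1.0, -1.6, 0, 0], [2.0, -3.2, 0, 0], [3.0, -4.8, 0, 0], [3.9, -6.4, 0, 0]]
```

Emit:
move_arm --pt "1.0 -1.6 0 0" --pt "2.0 -3.2 0 0" --pt "3.0 -4.8 0 0" --pt "3.9 -6.4 0 0" --pt "3.9 -6.4 0 0"

```text
clock: 13.1
position: [0.5572, -0.0091, 0.2467]
ee_rot: [0.49, -3.102, 0.001]
force: [-3.2, 1.4, 6.7]
width: 0.279
```

```bash
python3 dial.py w17 live;python3 plan.py .6290 -.0132 6 0.4,0.8,1.2,1.7 4
```

```text
t 13.1 [ 0.5572 -0.0091  0.2467] F [-3.2  1.4  6.7] w 25.6
hub pred [346.47191555 175.5787294 ] found [344.81322609 168.16577301] dial-knob mm 48.94004394934476
needle -99.2 score 113.9 armdir(knob) 176.3 armdir(dial) 177.5 R 68.5
hub tool 46.1 15.8  needle world 78.3
now ang 176.7 s -22.4 R 71.92
[[1.0, -1.6, 0, 0], [2.0, -3.3, 0, 0], [3.0, -5.0, 0, 0], [4.0, -6.7, 0, 0]]
```

View pics/w17z.png

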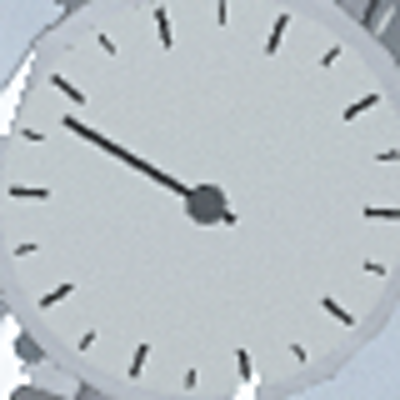

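```bash
cat > go.py <<'E'
# go.py name da n ctarget s0 [ball]
import sys
sys.argv_=sys.argv; from h import *; import dial
E=np.array([.6290,-.0132]); B=73.1
def Rc(s,s0,ball=1):
    t=np.asarray(s,float)-s0
    y=np.where(t<0,0,np.where(t<65,10*(1-np.cos(np.pi*t/65)),np.where(t<75,20,np.where(t<160,10*(1+np.cos(np.pi*(t-75)/85)),0))))
    dy=np.where(t<0,0,np.where(t<65,10*np.pi/65*np.sin(np.pi*t/65),np.where(t<75,0,np.where(t<160,-10*np.pi/85*np.sin(np.pi*(t-75)/85),0))))*57.3
    return B+y+ball*5*(np.sqrt(1+(dy/(30+y))**2)-1)
if __name__=="__main__":
    n,da,N,ct,s0=sys.argv[1],float(sys.argv[2]),int(sys.argv[3]),float(sys.argv[4]),float(sys.argv[5])
    ball=float(sys.argv[6]) if len(sys.argv)>6 else 1
    if len(sys.argv)>7:
        v=np.load(f"st_{n}.npy"); st=dict(position=v[:3],ee_rot=v[3:]); im=cv2.imread(f"pics/{n}.png")
    else:
        st=arm.observe(); im=arm.get_image("wrist")[:,:,::-1].copy(); cv2.imwrite(f"pics/{n}.png",im)
        np.save(f"st_{n}.npy",np.r_[st["position"],st["ee_rot"]]); print("t",st["clock"],"F",st["force"].round(1),"w",round(st["width"]*91.8,1))
    M=R.from_rotvec(st["ee_rot"]).as_matrix(); k=st["position"][:2]
    d=k-E; a=np.arctan2(d[1],d[0]); r=np.linalg.norm(d)*1e3; sd=np.degrees(a)%360-199.1
    q=dial.read(im,st)
    nw=(q[0]+q[3]); c=((np.degrees(a)-nw)%360)/36
    Cw=onz("wrist",q[5],.064,st); h=M.T@(Cw-st["position"])*1e3
    print("s %.1f R %.2f comp %.2f (score %.0f) Rc %.2f model ball %.2f noball %.2f  hub-arm %.1f"%(sd,r,c,q[1],r+c,Rc(sd,s0),Rc(sd,s0,0),197.98-np.degrees(np.arctan2(h[1],h[0]-8))-199.1))
    x,y=q[5].astype(int); x0=max(0,min(560,x-40));y0=max(0,min(320,y-40))
    cv2.imwrite(f"pics/{n}z.png",cv2.resize(im[y0:y0+80,x0:x0+80],None,fx=5,fy=5,interpolation=cv2.INTER_CUBIC))
    bias=r+c-Rc(sd,s0,ball); out=[]
    for i in range(1,N+1):
        s=sd+da*i/N; cc=c+(ct-c)*i/N; rr=(Rc(s,s0,ball)+bias-cc)*1e-3; b=np.radians(s+199.1)
        t=M.T@np.r_[E+rr*np.array([np.cos(b),np.sin(b)])-k,0]*1e3; out.append([round(float(t[0]),1),round(float(t[1]),1),0,0])
    print("dR",round(float(rr*1e3-r),2),out)
E
sed -i 's/wt=np.clip(140-g\[yy,xx\],0,None)/wt=np.clip(140-g[yy,xx],0,None)+1e-6/' dial.py
for i in 12 13 14 15 16 ; do python3 go.py w$i 6 4 2.6 -32.5 1 x|head -1; done
python3 go.py w17 6 4 2.6 -32.5 1 x;python3 go.py w17 6 4 2.6 -34.2 0 x
```

```text
s -60.8 R 70.76 comp 2.34 (score 102) Rc 73.10 model ball 73.10 noball 73.10  hub-arm -62.9
s -52.5 R 70.68 comp 2.44 (score 103) Rc 73.12 model ball 73.10 noball 73.10  hub-arm -54.1
s -44.3 R 70.64 comp 2.51 (score 107) Rc 73.15 model ball 73.10 noball 73.10  hub-arm -45.0
s -36.3 R 70.63 comp 2.59 (score 112) Rc 73.21 model ball 73.10 noball 73.10  hub-arm -36.5
s -28.1 R 70.91 comp 2.66 (score 115) Rc 73.57 model ball 73.41 noball 73.32  hub-arm -28.9
s -22.4 R 71.91 comp 2.73 (score 114) Rc 74.65 model ball 74.69 noball 74.27  hub-arm -23.6
dR 2.24 [[1.1, -1.6, 0, 0], [2.3, -3.2, 0, 0], [3.4, -4.9, 0, 0], [4.5, -6.6, 0, 0]]
s -22.4 R 71.91 comp 2.73 (score 114) Rc 74.65 model ball 75.22 noball 74.69  hub-arm -23.6
dR 2.03 [[1.1, -1.6, 0, 0], [2.2, -3.3, 0, 0], [3.2, -4.9, 0, 0], [4.3, -6.6, 0, 0]]
```

Emit:
move_arm --pt "1.1 -1.6 0 0" --pt "2.2 -3.2 0 0" --pt "3.3 -4.9 0 0" --pt "4.4 -6.6 0 0" --pt "4.4 -6.6 0 0"

```text
clock: 13.78
position: [0.555, -0.0167, 0.2467]
ee_rot: [0.491, -3.102, 0.001]
force: [-4.3, 3.2, 7.0]
width: 0.277
```

```bash
python3 go.py w18 6 4 2.6 -32.5 1;python3 go.py w18 6 4 2.6 -34.2 0 x
```

```text
t 13.775 F [-4.3  3.2  7. ] w 25.4
s -16.4 R 74.08 comp 2.56 (score 117) Rc 76.64 model ball 76.79 noball 75.98  hub-arm -17.3
dR 2.53 [[1.1, -1.7, 0, 0], [2.1, -3.5, 0, 0], [3.1, -5.3, 0, 0], [4.1, -7.2, 0, 0]]
s -16.4 R 74.08 comp 2.56 (score 117) Rc 76.64 model ball 77.48 noball 76.58  hub-arm -17.3
dR 2.4 [[1.0, -1.7, 0, 0], [2.0, -3.5, 0, 0], [3.0, -5.3, 0, 0], [4.0, -7.2, 0, 0]]
```

Emit:
move_arm --pt "1.0 -1.7 0 0" --pt "2.1 -3.5 0 0" --pt "3.1 -5.3 0 0" --pt "4.1 -7.2 0 0" --pt "4.1 -7.2 0 0"

```text
clock: 14.45
position: [0.5533, -0.0251, 0.2467]
ee_rot: [0.49, -3.102, 0.002]
force: [-4.8, 0.8, 7.8]
width: 0.273
```

```bash
python3 go.py w19 6 4 2.6 -32.5 1;python3 go.py w19 6 4 2.6 -34.2 0 x
```

```text
t 14.45 F [-4.8  0.8  7.8] w 25.1
s -10.2 R 76.64 comp 2.69 (score 117) Rc 79.33 model ball 79.46 noball 78.38  hub-arm -11.4
dR 2.87 [[1.0, -1.9, 0, 0], [1.9, -3.8, 0, 0], [2.8, -5.8, 0, 0], [3.7, -7.8, 0, 0]]
s -10.2 R 76.64 comp 2.69 (score 117) Rc 79.33 model ball 80.24 noball 79.12  hub-arm -11.4
dR 2.88 [[1.0, -1.9, 0, 0], [1.9, -3.8, 0, 0], [2.8, -5.8, 0, 0], [3.7, -7.8, 0, 0]]
```

Emit:
move_arm --pt "1.0 -1.9 0 0" --pt "1.9 -3.8 0 0" --pt "2.8 -5.8 0 0" --pt "3.7 -7.8 0 0" --pt "3.7 -7.8 0 0"

```text
clock: 15.12
position: [0.5521, -0.0335, 0.2466]
ee_rot: [0.49, -3.101, 0.001]
force: [-3.7, 1.5, 7.6]
width: 0.281
```

```bash
python3 go.py w20 6 4 2.6 -32.5 1;python3 go.py w20 6 4 2.6 -34.2 0 x
```

```text
t 15.125 F [-3.7  1.5  7.6] w 25.8
s -4.3 R 79.51 comp 2.46 (score 129) Rc 81.97 model ball 82.16 noball 81.02  hub-arm -5.9
dR 2.64 [[0.8, -2.1, 0, 0], [1.5, -4.2, 0, 0], [2.1, -6.3, 0, 0], [2.7, -8.5, 0, 0]]
s -4.3 R 79.51 comp 2.46 (score 129) Rc 81.97 model ball 82.96 noball 81.83  hub-arm -5.9
dR 2.75 [[0.8, -2.1, 0, 0], [1.5, -4.2, 0, 0], [2.2, -6.3, 0, 0], [2.8, -8.5, 0, 0]]
```

Emit:
move_arm --pt "0.8 -2.1 0 0" --pt "1.5 -4.2 0 0" --pt "2.1 -6.3 0 0" --pt "2.7 -8.5 0 0" --pt "2.7 -8.5 0 0"

```text
clock: 15.8
position: [0.5522, -0.0426, 0.2467]
ee_rot: [0.49, -3.101, 0.002]
force: [-5.0, 1.2, 9.2]
width: 0.28
```

```bash
python3 go.py w21 6 4 2.6 -32.5 1;python3 go.py w21 6 4 2.6 -34.2 0 x
```

```text
t 15.8 F [-5.   1.2  9.2] w 25.7
s 1.8 R 82.28 comp 2.62 (score 135) Rc 84.90 model ball 85.02 noball 83.99  hub-arm 0.3
dR 2.6 [[0.5, -2.2, 0, 0], [1.0, -4.4, 0, 0], [1.4, -6.7, 0, 0], [1.7, -9.0, 0, 0]]
s 1.8 R 82.28 comp 2.62 (score 135) Rc 84.90 model ball 85.78 noball 84.80  hub-arm 0.3
dR 2.77 [[0.6, -2.2, 0, 0], [1.1, -4.4, 0, 0], [1.5, -6.7, 0, 0], [1.8, -9.0, 0, 0]]
```

View pics/w21.png

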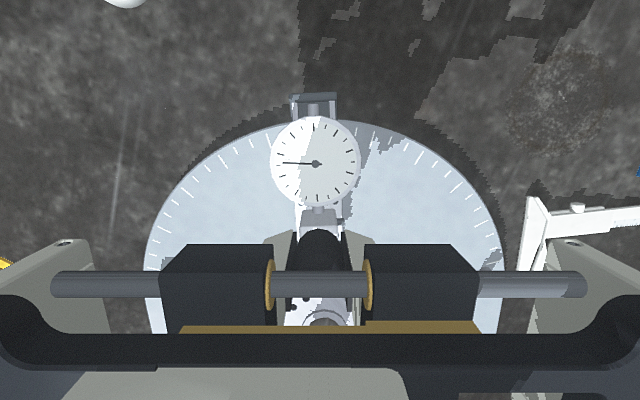

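Emit:
move_arm --pt "0.5 -2.2 0 0" --pt "1.0 -4.4 0 0" --pt "1.4 -6.7 0 0" --pt "1.7 -9.0 0 0" --pt "1.7 -9.0 0 0"

```text
clock: 16.48
position: [0.5533, -0.052, 0.2467]
ee_rot: [0.489, -3.101, 0.003]
force: [-4.3, 0.4, 8.8]
width: 0.28
```

```bash
python3 go.py w22 6 4 2.6 -32.5 1;python3 go.py w22 6 4 2.6 -34.2 0 x
```

```text
t 16.475 F [-4.3  0.4  8.8] w 25.7
s 8.0 R 85.06 comp 2.75 (score 129) Rc 87.81 model ball 87.68 noball 86.88  hub-arm 6.5
dR 2.36 [[0.2, -2.3, 0, 0], [0.4, -4.6, 0, 0], [0.4, -7.0, 0, 0], [0.4, -9.3, 0, 0]]
s 8.0 R 85.06 comp 2.75 (score 129) Rc 87.81 model ball 88.35 noball 87.63  hub-arm 6.5
dR 2.51 [[0.3, -2.3, 0, 0], [0.5, -4.7, 0, 0], [0.6, -7.0, 0, 0], [0.5, -9.4, 0, 0]]
```

Emit:
move_arm --pt "0.3 -2.3 0 0" --pt "0.5 -4.7 0 0" --pt "0.5 -7.0 0 0" --pt "0.5 -9.4 0 0" --pt "0.5 -9.4 0 0"

```text
clock: 17.15
position: [0.5558, -0.0615, 0.2467]
ee_rot: [0.489, -3.101, 0.003]
force: [-3.9, -1.3, 9.1]
width: 0.274
```

```bash
python3 go.py w23 6 4 2.6 -32.5 1;python3 go.py w23 6 4 2.6 -34.2 0 x
```

```text
t 17.15 F [-3.9 -1.3  9.1] w 25.1
s 14.3 R 87.68 comp 2.78 (score 136) Rc 90.46 model ball 89.98 noball 89.48  hub-arm 11.3
dR 1.86 [[-0.1, -2.4, 0, 0], [-0.4, -4.7, 0, 0], [-0.7, -7.1, 0, 0], [-1.2, -9.4, 0, 0]]
s 14.3 R 87.68 comp 2.78 (score 136) Rc 90.46 model ball 90.51 noball 90.09  hub-arm 11.3
dR 1.93 [[-0.1, -2.4, 0, 0], [-0.3, -4.7, 0, 0], [-0.7, -7.1, 0, 0], [-1.1, -9.4, 0, 0]]
```

Emit:
move_arm --pt "0 -2.4 0 0" --pt "-0.3 -4.7 0 0" --pt "-0.6 -7.1 0 0" --pt "-1.0 -9.4 0 0" --pt "-1.0 -9.4 0 0"

```text
clock: 17.82
position: [0.5598, -0.0704, 0.2467]
ee_rot: [0.488, -3.102, 0.004]
force: [-3.9, -1.8, 8.7]
width: 0.274
```

```bash
python3 go.py w24 6 4 2.6 -32.5 1;python3 go.py w24 6 4 2.6 -34.2 0 x
```

```text
t 17.825 F [-3.9 -1.8  8.7] w 25.2
s 20.5 R 89.83 comp 2.58 (score 128) Rc 92.40 model ball 91.70 noball 91.46  hub-arm 19.0
dR 1.02 [[-0.6, -2.3, 0, 0], [-1.3, -4.6, 0, 0], [-2.1, -6.8, 0, 0], [-3.0, -9.0, 0, 0]]
s 20.5 R 89.83 comp 2.58 (score 128) Rc 92.40 model ball 92.06 noball 91.88  hub-arm 19.0
dR 0.98 [[-0.6, -2.3, 0, 0], [-1.3, -4.6, 0, 0], [-2.1, -6.8, 0, 0], [-3.1, -9.0, 0, 0]]
```

View pics/w24z.png

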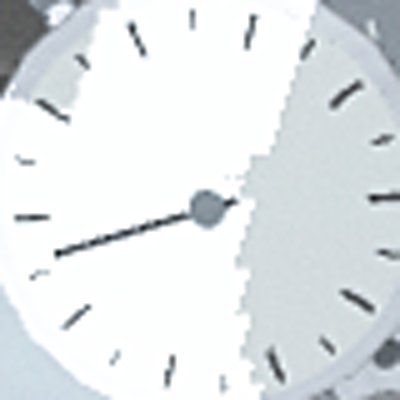

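Emit:
move_arm --pt "-0.6 -2.3 0 0" --pt "-1.2 -4.6 0 0" --pt "-2.0 -6.9 0 0" --pt "-2.9 -9.1 0 0" --pt "-2.9 -9.1 0 0"

```text
clock: 18.5
position: [0.5654, -0.0783, 0.2467]
ee_rot: [0.488, -3.102, 0.004]
force: [-4.1, -2.2, 9.0]
width: 0.276
```

```bash
python3 go.py w25 6 4 2.6 -32.5 1;python3 go.py w25 6 4 2.6 -34.2 0 x
```

```text
t 18.5 F [-4.1 -2.2  9. ] w 25.4
s 26.6 R 91.04 comp 2.60 (score 119) Rc 93.64 model ball 92.75 noball 92.69  hub-arm 25.4
dR 0.34 [[-1.0, -2.2, 0, 0], [-2.1, -4.3, 0, 0], [-3.3, -6.4, 0, 0], [-4.6, -8.4, 0, 0]]
s 26.6 R 91.04 comp 2.60 (score 119) Rc 93.64 model ball 92.92 noball 92.89  hub-arm 25.4
dR 0.21 [[-1.0, -2.2, 0, 0], [-2.2, -4.3, 0, 0], [-3.4, -6.3, 0, 0], [-4.7, -8.3, 0, 0]]
```

Emit:
move_arm --pt "-1.0 -2.2 0 0" --pt "-2.1 -4.3 0 0" --pt "-3.3 -6.4 0 0" --pt "-4.5 -8.5 0 0" --pt "-4.5 -8.5 0 0"

```text
clock: 19.18
position: [0.5725, -0.0854, 0.2467]
ee_rot: [0.488, -3.102, 0.005]
force: [-1.9, -3.5, 8.1]
width: 0.277
```

```bash
python3 go.py w26 6 4 2.6 -32.5 1;python3 go.py w26 6 4 2.6 -34.2 0 x
```

```text
t 19.175 F [-1.9 -3.5  8.1] w 25.5
s 32.8 R 91.65 comp 2.65 (score 128) Rc 94.30 model ball 93.10 noball 93.10  hub-arm 32.6
dR 0.05 [[-1.4, -2.0, 0, 0], [-2.8, -3.9, 0, 0], [-4.2, -5.8, 0, 0], [-5.7, -7.7, 0, 0]]
s 32.8 R 91.65 comp 2.65 (score 128) Rc 94.30 model ball 93.10 noball 93.10  hub-arm 32.6
dR 0.05 [[-1.4, -2.0, 0, 0], [-2.8, -3.9, 0, 0], [-4.2, -5.8, 0, 0], [-5.7, -7.7, 0, 0]]
```

Emit:
move_arm --pt "-1.4 -2.0 0 0" --pt "-2.7 -3.9 0 0" --pt "-4.1 -5.8 0 0" --pt "-5.6 -7.8 0 0" --pt "-5.6 -7.8 0 0"

```text
clock: 19.85
position: [0.5802, -0.0911, 0.2467]
ee_rot: [0.488, -3.102, 0.005]
force: [-2.4, -2.5, 7.2]
width: 0.277
```

```bash
python3 go.py w27 6 4 2.6 -32.5 1;python3 go.py w27 6 4 2.6 -34.2 0 x
```

```text
t 19.85 F [-2.4 -2.5  7.2] w 25.5
s 38.9 R 91.90 comp 2.56 (score 131) Rc 94.46 model ball 93.10 noball 93.10  hub-arm 37.4
dR -0.07 [[-1.6, -1.8, 0, 0], [-3.2, -3.6, 0, 0], [-4.9, -5.3, 0, 0], [-6.6, -7.0, 0, 0]]
s 38.9 R 91.90 comp 2.56 (score 131) Rc 94.46 model ball 93.10 noball 93.10  hub-arm 37.4
dR -0.15 [[-1.6, -1.8, 0, 0], [-3.2, -3.6, 0, 0], [-4.9, -5.3, 0, 0], [-6.7, -6.9, 0, 0]]
```

Emit:
move_arm --pt "-1.6 -1.8 0 0" --pt "-3.2 -3.6 0 0" --pt "-4.9 -5.3 0 0" --pt "-6.6 -7.0 0 0" --pt "-6.6 -7.0 0 0"

```text
clock: 20.52
position: [0.5888, -0.0959, 0.2467]
ee_rot: [0.487, -3.102, 0.005]
force: [-1.2, -3.8, 6.8]
width: 0.277
```

```bash
python3 go.py w28 6 4 2.6 -32.5 1;python3 go.py w28 6 4 2.6 -34.2 0 x
```

```text
t 20.525 F [-1.2 -3.8  6.8] w 25.4
s 45.0 R 91.98 comp 2.59 (score 121) Rc 94.56 model ball 93.06 noball 93.06  hub-arm 47.3
dR -0.42 [[-1.8, -1.6, 0, 0], [-3.7, -3.1, 0, 0], [-5.6, -4.6, 0, 0], [-7.5, -6.0, 0, 0]]
s 45.0 R 91.98 comp 2.59 (score 121) Rc 94.56 model ball 92.99 noball 92.98  hub-arm 47.3
dR -0.59 [[-1.8, -1.6, 0, 0], [-3.7, -3.1, 0, 0], [-5.7, -4.5, 0, 0], [-7.7, -5.8, 0, 0]]
```

Emit:
move_arm --pt "-1.8 -1.6 0 0" --pt "-3.7 -3.1 0 0" --pt "-5.6 -4.6 0 0" --pt "-7.5 -6.0 0 0" --pt "-7.5 -6.0 0 0"

```text
clock: 21.2
position: [0.5978, -0.0995, 0.2467]
ee_rot: [0.487, -3.103, 0.006]
force: [-1.1, -3.7, 5.2]
width: 0.277
```

```bash
python3 go.py w29 6 4 2.6 -32.5 1;python3 go.py w29 6 4 2.6 -34.2 0 x
```

```text
t 21.2 F [-1.1 -3.7  5.2] w 25.4
s 51.0 R 91.80 comp 2.45 (score 127) Rc 94.25 model ball 92.65 noball 92.61  hub-arm 53.3
dR -0.99 [[-2.0, -1.3, 0, 0], [-4.1, -2.5, 0, 0], [-6.3, -3.6, 0, 0], [-8.4, -4.6, 0, 0]]
s 51.0 R 91.80 comp 2.45 (score 127) Rc 94.25 model ball 92.45 noball 92.39  hub-arm 53.3
dR -1.2 [[-2.1, -1.2, 0, 0], [-4.2, -2.4, 0, 0], [-6.3, -3.5, 0, 0], [-8.5, -4.5, 0, 0]]
```

View pics/w29.png

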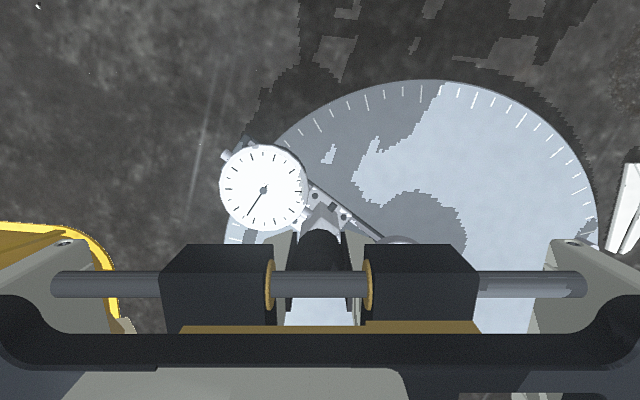

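Run:
```python
from h import *
v=np.load("st_w29.npy"); st=dict(position=v[:3],ee_rot=v[3:]);M=R.from_rotvec(st["ee_rot"]).as_matrix()
for uv in [(116,300),(105,240),(40,224),(125,320)]:
  for z in (.13,.15):
    p=onz("wrist",uv,z,st);print(uv,z,p,(M.T@(p-st["position"]))*1e3)
k=st["position"]; e=M.T@(np.r_[.629-.036*.09,-.0132-.1*1.0,.2467]-k)*1e3; print("end-range shift",e)
```

```text
(116, 300) 0.13 [ 0.61414957 -0.17593003  0.13      ] [  7.67028823 -77.29507346 117.00847428]
(116, 300) 0.15 [ 0.59522268 -0.16500746  0.15      ] [ 22.37258381 -61.1706881   96.97409346]
(105, 240) 0.13 [ 0.58969675 -0.18268438  0.13      ] [ 33.01653201 -76.23284811 117.04515019]
(105, 240) 0.15 [ 0.57581389 -0.17036855  0.15      ] [ 42.49050418 -60.32757442  97.00320401]
(40, 224) 0.13 [ 0.59051241 -0.20541189  0.13      ] [ 39.20313774 -98.11715337 117.13335038]
(40, 224) 0.15 [ 0.5764613  -0.18840791  0.15      ] [ 47.40096123 -77.69767132  97.07321061]
(125, 320) 0.13 [ 0.62241271 -0.17145566  0.13      ] [ -1.56630046 -75.56752394 116.98754102]
(125, 320) 0.15 [ 0.60178133 -0.16145605  0.15      ] [ 15.04128229 -59.7994907   96.95747823]
end-range shift [-22.41409467 -21.55688476   0.06005623]
```

Emit:
move_arm --pt "-2.0 -1.3 0 0" --pt "-4.1 -2.5 0 0" --pt "-6.3 -3.6 0 0" --pt "-8.4 -4.6 0 0" --pt "-8.4 -4.6 0 0"

```text
clock: 21.88
position: [0.6073, -0.1014, 0.2467]
ee_rot: [0.487, -3.103, 0.006]
force: [-0.9, -5.4, 4.9]
width: 0.277
```

```bash
python3 go.py w30 6 4 2.6 -32.5 1;python3 go.py w30 6 4 2.6 -34.2 0 x
```

```text
t 21.875 F [-0.9 -5.4  4.9] w 25.5
s 57.1 R 90.86 comp 2.53 (score 124) Rc 93.39 model ball 91.80 noball 91.68  hub-arm 59.9
dR -1.3 [[-2.2, -1.0, 0, 0], [-4.4, -1.9, 0, 0], [-6.6, -2.7, 0, 0], [-8.9, -3.4, 0, 0]]
s 57.1 R 90.86 comp 2.53 (score 124) Rc 93.39 model ball 91.49 noball 91.34  hub-arm 59.9
dR -1.52 [[-2.2, -0.9, 0, 0], [-4.5, -1.8, 0, 0], [-6.7, -2.5, 0, 0], [-9.0, -3.2, 0, 0]]
```

Emit:
move_arm --pt "-2.2 -1.0 0 0" --pt "-4.4 -1.8 0 0" --pt "-6.6 -2.6 0 0" --pt "-8.9 -3.3 0 0" --pt "-8.9 -3.3 0 0"

```text
clock: 22.55
position: [0.6169, -0.1019, 0.2467]
ee_rot: [0.487, -3.103, 0.006]
force: [-0.0, -5.9, 6.3]
width: 0.278
```

```bash
python3 go.py w31 6 4 2.6 -32.5 1;python3 go.py w31 6 4 2.6 -34.2 0 x
```

```text
t 22.55 F [-0.  -5.9  6.3] w 25.5
s 63.2 R 89.55 comp 2.66 (score 129) Rc 92.21 model ball 90.56 noball 90.33  hub-arm 66.4
dR -1.51 [[-2.3, -0.7, 0, 0], [-4.6, -1.3, 0, 0], [-6.9, -1.8, 0, 0], [-9.2, -2.2, 0, 0]]
s 63.2 R 89.55 comp 2.66 (score 129) Rc 92.21 model ball 90.15 noball 89.88  hub-arm 66.4
dR -1.72 [[-2.3, -0.6, 0, 0], [-4.6, -1.2, 0, 0], [-6.9, -1.6, 0, 0], [-9.2, -2.0, 0, 0]]
```

View pics/w31.png

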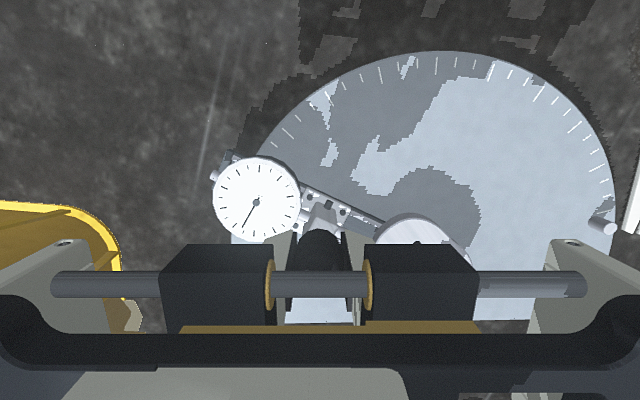

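Emit:
move_arm --pt "-1.6 -0.5 0 0" --pt "-3.1 -0.9 0 0" --pt "-4.6 -1.3 0 0" --pt "-4.6 -1.3 0 0"

```text
clock: 23.1
position: [0.6217, -0.1018, 0.2467]
ee_rot: [0.487, -3.103, 0.007]
force: [0.6, -4.0, 5.5]
width: 0.28
```

```bash
python3 go.py w32 2 2 2.6 -32.5 1
```

```text
t 23.1 F [ 0.6 -4.   5.5] w 25.7
s 66.2 R 88.86 comp 2.61 (score 86) Rc 91.46 model ball 89.81 noball 89.51  hub-arm 76.5
dR -0.53 [[-1.5, -0.3, 0, 0], [-3.1, -0.6, 0, 0]]
```

View pics/w32z.png

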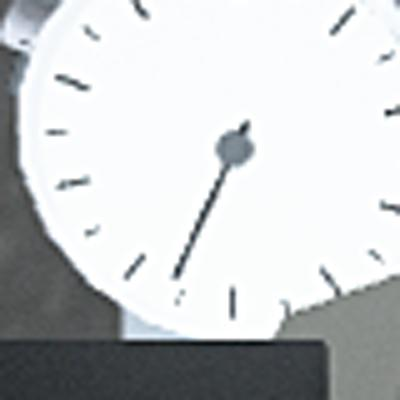

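Run:
```python
from h import *
import go
def s_of(n,uv):
    v=np.load(f"st_{n}.npy"); st=dict(position=v[:3],ee_rot=v[3:]);M=R.from_rotvec(st["ee_rot"]).as_matrix()
    h=M.T@(onz("wrist",uv,.064,st)-st["position"])*1e3
    return 197.98-np.degrees(np.arctan2(h[1],h[0]-8))-199.1
print(s_of("w31",(256,202)))
```

```text
61.825520886401904
```

Emit:
move_arm --pt "-1.0 -0.2 0 0" --pt "-2.0 -0.4 0 0" --pt "-3.0 -0.6 0 0" --pt "-3.0 -0.6 0 0"

```text
clock: 23.65
position: [0.6247, -0.1014, 0.2467]
ee_rot: [0.487, -3.103, 0.007]
force: [-0.1, -5.0, 5.5]
width: 0.279
```

```bash
python3 go.py w33 2 2 2.6 -32.5 1
```

```text
t 23.65 F [-0.1 -5.   5.5] w 25.6
s 68.1 R 88.34 comp 7.66 (score 128) Rc 96.00 model ball 89.29 noball 88.95  hub-arm 87.4
dR 4.49 [[-0.7, -2.6, 0, 0], [-1.5, -5.3, 0, 0]]
```

View pics/w33z.png

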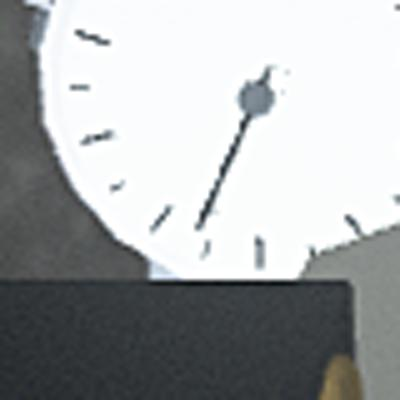

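```bash
python3 - <<'E'
s=open('dial.py').read()
s=s.replace('C=np.r_[k+L*u,ZD]; p=proj(C,st)[0]','''e=k-np.array([.629,-.0132]); e=e/np.linalg.norm(e); M=R.from_rotvec(st["ee_rot"]).as_matrix()
    C=np.r_[k+(M@np.array([.008,0,0]))[:2]+.0412*e,ZD]; p=proj(C,st)[0]''').replace("w=9","w=7")
open('dial.py','w').write(s)
E
for i in 24 29 31 32 33; do python3 go.py w$i 2 2 2.6 -32.5 1 x; done
```

```text
s 20.5 R 89.83 comp 2.58 (score 128) Rc 92.40 model ball 91.70 noball 91.46  hub-arm 19.0
dR 0.4 [[-0.4, -1.5, 0, 0], [-0.8, -3.1, 0, 0]]
s 51.0 R 91.80 comp 2.36 (score 124) Rc 94.17 model ball 92.65 noball 92.61  hub-arm 48.8
dR -0.47 [[-1.4, -0.8, 0, 0], [-2.8, -1.5, 0, 0]]
s 63.2 R 89.55 comp 2.61 (score 124) Rc 92.16 model ball 90.56 noball 90.33  hub-arm 61.0
dR -0.48 [[-1.5, -0.4, 0, 0], [-3.0, -0.9, 0, 0]]
s 66.2 R 88.86 comp 2.61 (score 129) Rc 91.46 model ball 89.81 noball 89.51  hub-arm 64.5
dR -0.53 [[-1.5, -0.3, 0, 0], [-3.1, -0.6, 0, 0]]
s 68.1 R 88.34 comp 2.63 (score 121) Rc 90.97 model ball 89.29 noball 88.95  hub-arm 66.4
dR -0.54 [[-1.5, -0.3, 0, 0], [-3.1, -0.5, 0, 0]]
```

Emit:
move_arm --pt "-1.0 -0.2 0 0" --pt "-2.0 -0.4 0 0" --pt "-3.0 -0.5 0 0" --pt "-3.0 -0.5 0 0"

```text
clock: 24.2
position: [0.6269, -0.1009, 0.2467]
ee_rot: [0.487, -3.101, 0.007]
force: [-5.7, -4.9, 10.0]
width: 0.281
```

```bash
python3 go.py w34 2 2 2.6 -32.5 1
```

```text
t 24.2 F [-5.7 -4.9 10. ] w 25.8
s 69.5 R 87.72 comp 2.85 (score 127) Rc 90.57 model ball 88.89 noball 88.52  hub-arm 67.3
dR -0.34 [[-1.5, -0.3, 0, 0], [-3.0, -0.6, 0, 0]]
```

Emit:
move_arm --pt "0.7 -1.9 0 0" --pt "1.5 -4.2 0 0" --pt "2.3 -6.6 0 0" --pt "3.2 -9.0 0 0" --pt "4.0 -11.3 0 0" --pt "4.9 -13.7 0 0" --pt "5.7 -16.0 0 0" --pt "6.4 -18.0 0 0" --pt "6.4 -18.0 0 0"

```text
clock: 25.38
position: [0.6262, -0.1186, 0.2467]
ee_rot: [0.489, -3.101, 0.003]
force: [-5.9, 0.1, 8.9]
width: 0.273
```

```bash
python3 go.py w35 2 2 2.6 -32.5 1|head -2
```

```text
t 25.375 F [-5.9  0.1  8.9] w 25.0
s 69.4 R 105.39 comp 0.06 (score 124) Rc 105.45 model ball 88.92 noball 88.55  hub-arm 67.4
```

View pics/w35.png

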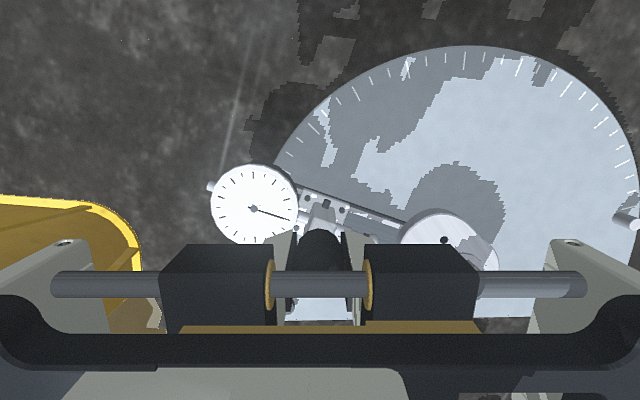

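Emit:
move_arm --pt "0.3 -1.0 0 0" --pt "0.7 -2.0 0 0" --pt "1.0 -2.8 0 0" --pt "1.0 -2.8 0 0"

```text
clock: 25.92
position: [0.6261, -0.1213, 0.2467]
ee_rot: [0.489, -3.101, 0.003]
force: [-5.4, 0.2, 8.9]
width: 0.279
```

Emit:
move_arm --pt "0.4 -1.0 0 0" --pt "0.7 -1.9 0 0" --pt "0.7 -1.9 0 0"

```text
clock: 26.3
position: [0.6261, -0.1231, 0.2467]
ee_rot: [0.489, -3.101, 0.002]
force: [-5.5, 1.2, 9.1]
width: 0.277
```

Emit:
move_arm --pt "0.4 -1.0 0 0" --pt "0.7 -1.9 0 0" --pt "0.7 -1.9 0 0"

```text
clock: 26.68
position: [0.626, -0.1236, 0.2467]
ee_rot: [0.492, -3.101, -0.001]
force: [-4.4, 5.1, 8.9]
width: 0.275
```

Emit:
move_arm --pt "0.2 -0.5 0 0" --pt "0.2 -0.5 0 0" --pt "0.2 -0.5 0 0"

```text
clock: 27.05
position: [0.626, -0.1237, 0.2467]
ee_rot: [0.492, -3.101, -0.002]
force: [-4.9, 6.0, 7.8]
width: 0.279
```

Emit:
move_arm --pt "0 0 0 0" --pt "0 0 0 0" --pt "0 0 0 0" --pt "0 0 0 0" --pt "0 0 0 0" --grip 54

```text
clock: 27.68
position: [0.6268, -0.1247, 0.2467]
ee_rot: [0.491, -3.103, 0.0]
force: [0.1, 0.2, -0.2]
width: 0.591
```

```bash
python3 look.py w36 160 120 320 200
```

```text
27.675 [ 0.62678093 -0.12467979  0.24668778] [ 0.05246161  0.15937461 -0.19748721] 54.252587264048124
```

View pics/w36z.png

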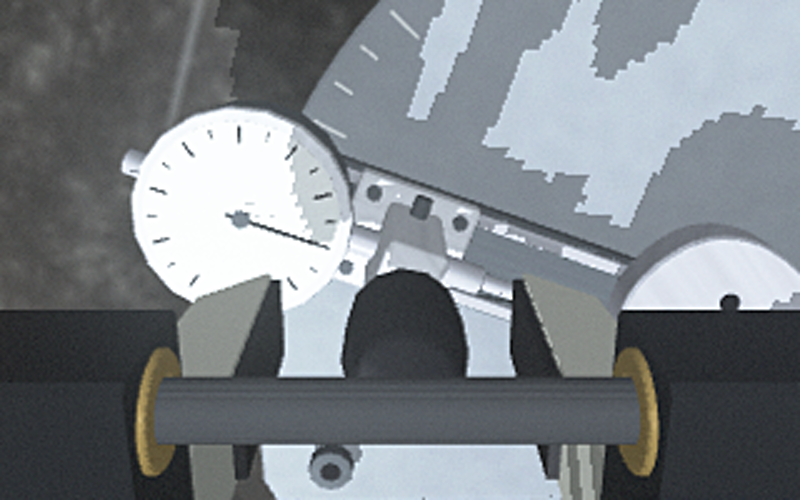

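Released, and the forces are at zero. Both fingers stand clear of the knob, so I'll lift straight up.

Emit:
move_arm --pt "0 0 -8 0" --pt "0 0 -25 0" --pt "0 0 -50 0" --pt "0 0 -75 0" --pt "0 0 -100 0" --pt "0 0 -120 0" --pt "0 0 -130 0" --pt "0 0 -130 0"

```text
clock: 28.72
position: [0.6268, -0.1245, 0.3773]
ee_rot: [-0.491, 3.102, -0.001]
force: [-0.2, 0.1, -0.6]
width: 0.586
```

```bash
python3 look.py w37 60 100 400 250
python3 - <<'E'
from h import *
im=arm.get_image("scene")[:,:,::-1]; cv2.imwrite("pics/s2.png",im)
im=arm.get_image("top")[:,:,::-1]; cv2.imwrite("pics/t2.png",im)
E
```

```text
28.725 [ 0.62684666 -0.12452223  0.37731413] [-0.22101889  0.13302753 -0.6383996 ] 53.83820010179549
```

View pics/w37z.png

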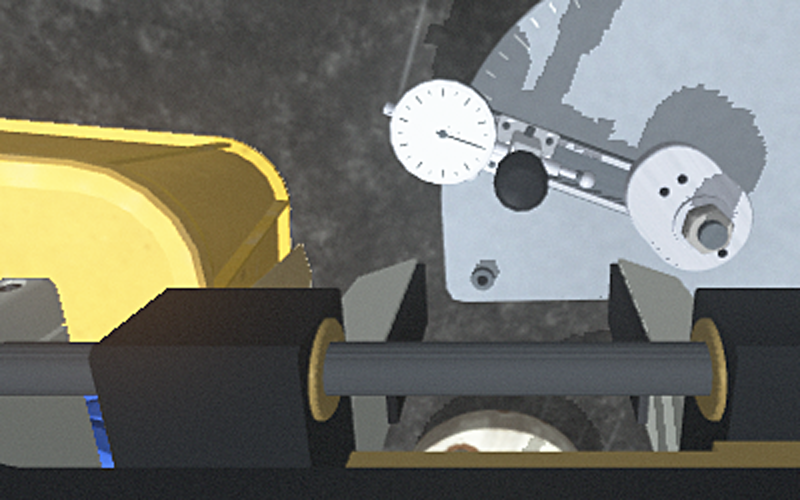

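View pics/s2.png

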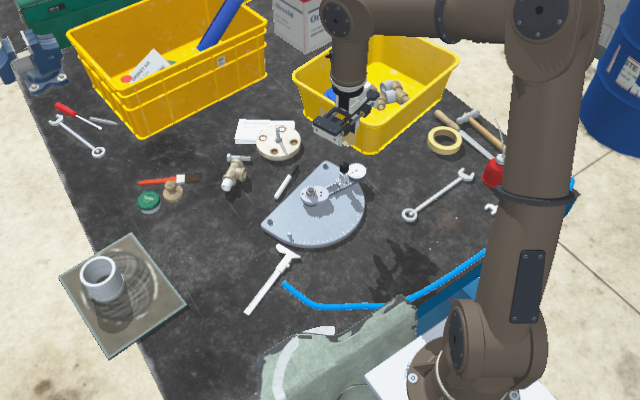

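The arm is at its right-hand end with the tip clear of the cam. The caliper (270,280), pen (286,182) and spanner (438,195) look unmoved. I'll check this in numbers.

Run:
```python
from h import *
v=np.load("st_w37.npy"); st=dict(position=v[:3],ee_rot=v[3:])
z=lambda u,w,h:onz("wrist",(60+u/2,100+w/2),h,st)[:2]
k=z(521,181,.0865); s=z(712,233,.064); print(k,s,np.linalg.norm(k-s)*1e3,np.degrees(np.arctan2(*(k-s)[::-1]))%360-199.1)
t=z(586,180,.036); print("tip from stud",np.linalg.norm(t-s)*1e3,"tip-knob",np.linalg.norm(t-k)*1e3)
# tools moved?
for n,b in [("scene","s2"),("top","t2")]:
    a=cv2.imread(f"pics/{n}0.png");c=cv2.imread(f"pics/{b}.png"); d=cv2.absdiff(a,c).max(2)
    for nm,(x0,y0,x1,y1) in {"scene":{"caliper":(243,243,300,317),"pen":(272,164,300,200),"spanner":(400,165,477,223)},"top":{"caliper":(208,200,300,256),"pen":(297,135,342,165),"spanner":(385,232,494,262)}}[n].items():
        print(n,nm,(d[y0:y1,x0:x1]>60).sum(),(y1-y0)*(x1-x0))
```

```text
[ 0.623664 -0.122615] [ 0.62558209 -0.01488337] 107.74870774599984 69.87999438707394
tip from stud 68.10368362797377 tip-knob 39.65769399582751
scene caliper 49 4218
scene pen 0 1008
scene spanner 0 4466
top caliper 372 5152
top pen 56 1350
top spanner 537 3270
```

View pics/t2.png

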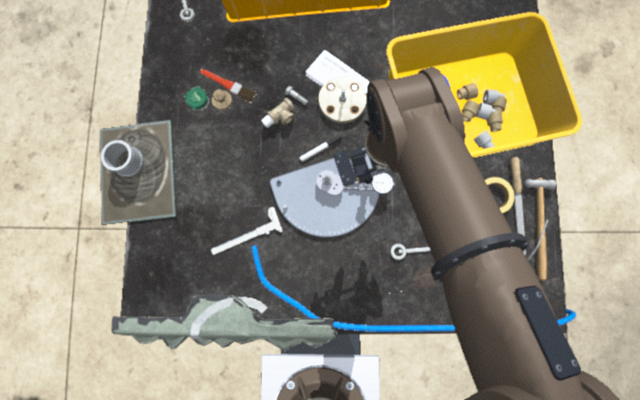

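Run:
```python
from cell import arm
s=arm.observe(); print(s["clock"],s["force"]); print(arm.sign_off())
```

```text
28.875 [ 0.08386392  0.78399192 -0.70028616]
the job is handed in; nothing more can be done
None
```

The cam has been run over with the gauge from the left-hand end to the right-hand end, and the job was handed in at 28.9 s of the 72 s allowed. The tip was on the edge at every stop.

- **Start:** I slid the carriage in at the left-hand end until the dial moved, and the tip rested on the edge at about 1.6 mm of plunger travel.
- **Sweep:** I went round in steps of 2–8°, reading the dial at each stop. The plunger stayed between about 2.2 and 2.9 mm of its 6 mm travel. The dial was read only at the stops, not between them.
- **Cam position:** the nose dwell felt to lie at roughly swing +32° to +42°.
- **End:** the right-hand stop was felt at about 6 N. I then drew the carriage back to its stop, also felt at 5–6 N, let go and lifted clear.

**Last checks:**
- The dial reads zero and the tip is about 68 mm from the stud, clear of the cam.
- The swing measures about 70° by camera, against 68.75° (+1.2 rad) at the end stop.
- The scene camera shows the pen and spanner unchanged, and the caliper still in place; the few changed pixels at the caliper match the gauge having moved off it. The top view has the arm across part of the spanner, so it could not confirm that one.

**Disagreement:** the last camera measurement puts the knob 107.7 mm from the stud, where fully back should be 110 mm. The felt stop and the arm position both give about 110 mm, so I trusted those. A difference of 2 mm is about the camera calibration's error.

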